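# Pack the rolling mill's two-layer spares case

## Robot

A 6-joint arm with a two-finger parallel gripper is mounted at the origin on the work surface. World frame = base frame: x ahead of the robot, y to its left, z up, the work surface at z = 0. Lengths are in m, angles in rad, forces in N, time in s.
With the tool pointing down it reaches from about 0.35 to 0.725 m from the base axis. Payload 6 kg.
Tool frame: the origin (TCP) lies between the finger pads; the fingertips stand 8 mm ahead of it and the grasp point (between the pads) lies 11 mm behind it; z points along the fingers, y is the direction in which the jaws open and shut (so a half turn about z gives the same grasp; the last joint's range is limited). The gripper opens to 85 mm and grips with 20 to 120 N. Pads are 22 mm wide; open, the fingers measure 114 mm over their backs; the gripper's body (76 mm by 85 mm) begins 54 mm behind the grasp point. The pads swing forward as they close: fully open they stand 13 mm farther back than shut.
Start: joints at [1.662, 0.04, 0.085, 0, -1.615, -0.334], TCP at [0.144, 0.582, 0.239] pointing down, gripper open.
Joint ranges: [-2.56, 2.56], [-1.29, 2.01], [-1.08, 1.49], [-3.29, 1.98], [-2.81, -0.18], [-2.99, 2.99]. Speed limits (rad/s): [2.57, 2.57, 3.01, 3.14, 3.14, 3.14].

## Interface

Orientations are given as a rotation vector (axis times angle).
In Python, from plant import arm gives the robot as it stands. The module is installed in compiled form; this text tells all that it offers.
- The arm moves only by the tool send_rows, never from a script. Its argument "moves" is a list of rows, each an object with "grip": the gripper's target within -1 to 1 (fully open at 1, half-way at 0, shut at -1); "linear": the shift along the tool's x, y, z in m, a list of three; "rot": the turn, a rotation vector about the tool's x, y, z in degrees, a list of three. A call has exactly 8 rows; each row shifts and turns the commanded pose from where the row before left it, along the tool's axes as they then stand; what a row does not reach is not made up. A row lasts 1/10 s, in which the tool goes at most 50 mm and 8.59 degrees, less where a joint would pass 70% of its speed; a pose out of reach is approached as far as the arm can. A call is refused whole if a number of a shift passes 0.05 or a number of a turn 8.59, either way. A call with a gripper value outside its range is refused whole. The fingers move at their own pace and stop on an object; "force" is the grip in N (left out, the last holds). Time passes only in rows, so rows that do not move let the fingers close, or fill a call up. It gives the time, the measured TCP pose, the force and the opening at its end, in the units of the state.
- arm.observe(): the state, without advancing time (a new reading comes with each control period).
- arm.snapshot(name): name is "scene" or "top"; returns a dict with "frame" (480x640x3 uint8, blue, green, red), "fx", "fy", "cx", "cy" (pixels), "view" (4x4, takes a point from world to camera coordinates). Camera axes: x right, y up, looking along -z (the intrinsics and any distortion apply to the point x, -y, -z); pixel columns grow to the right and rows downward; lengths in m; the calibration is good to about 2 mm. A picture is of the moment at which its call begins. There is no depth.
- arm.hand_in(): hands the job in, once; it reports no verdict.
The state is a dict: "clock": time; "joint_pos": joint angles; "qd": joint speeds; "joint_torque": joint torques, N m; "tool_pos": TCP position; "tcp_rot": TCP orientation; "force": force on the tool from outside, world axes, zero at the start; "moment": the same for the moment, N m; "grip_width": opening from 0.0 (shut) to 1.0 (fully open).
Only numpy, scipy, OpenCV 4.12 (cv2) and the standard library are available. Lean on these libraries where they do the work, as an engineer would, in place of code of your own. Each camera call takes 0.05 s, during which the arm holds its last target.

## Task

Pack the spares case for the rolling mill: lower the steel roll gently into its long pocket beside the gear in the bottom of the blue case, then fit the white divider tray flat on the ledges inside the case with its red grip up, and last set the brass bearing block gently, channel up, into the recess on the tray. Set the roll and the block down rather than dropping them, leave the gear in its pocket, and leave the jar, tools, cup and bottle on the bench where they are.

Things in the scene. Friction and masses are not known exactly. Their poses are not given: they have to be found in the camera images.
- case: Fixed blue open-topped steel case, outside 188 x 128 x 70 mm, walls 6 mm, inside 176 x 116 mm, inner floor 6 mm above the bench. Origin: centre of its underside, at bench height; x along its long side, z up. At each end (x = +-80 to +-88 mm) a white ledge runs across its width, its top 44 mm above the bench. In the bottom, at the -x side, four low white corner stops form the roll's pocket, and at the +x side four white pins hold the gear.
- roll_pocket (a point): Centre of the roll's pocket on the inner floor of the case (30 mm towards -x from the case's centre, 6 mm above the bench). The pocket is 89 x 39 mm, long along the case's x; its stops are 12 mm high and stand only at its four corners, round the roll's end guards, so fingers have free room beside the barrel out to the case walls (58 mm from the pocket's centre line).
- gear_pocket (a point): Centre of the gear's pocket on the inner floor (50 mm towards +x from the case's centre).
- ledge (a point): Centre of the case at the height of the ledge tops, 44 mm above the bench: where the centre of the divider's underside belongs.
- roll: Spare steel roll lying on its side, about 0.4 kg: a smooth bare barrel, diameter 30 mm, 56 mm of it visible, between two square yellow end guards 34 x 34 x 14 mm that keep it from rolling; 84 mm long in all. Origin: its centre, 17 mm above what it lies on; x along the roll. Taken across the barrel from above. Either end first and any guard face down will do.
- gear: Dark steel gear, 45 mm across its teeth, 20 mm high, lying in its pocket from the start. Origin: centre of its underside.
- divider: White plastic divider tray, 171 x 111 x 6 mm, about 0.18 kg (2.5 mm play all round in the case). Origin: centre of its underside; x along its long side, z up. It starts flat on the bench. In its middle stands the red grip, 26 mm along x, 14 mm along y, its top 41 mm above the tray's underside. On its +x half a recess for the bearing block, on its -x half a fixed grey strip with four steel screws, 19 mm high. Either way round in the case will do.
- grip (a point): Point on the divider's red grip, 30 mm above the tray's underside, on the grip's centre line. Pinch the grip across y (14 mm).
- recess (a point): Centre of the recess on the divider's upper face (48 mm towards +x from its centre, 6 mm above its underside): 55 x 45 mm, long along the divider's x, between low grey corner stops 6 mm high. The middle 43 mm of each long side is open for fingers. Moves with the divider.
- bearing: Brass bearing block, 50 x 40 x 24 mm, about 0.28 kg, with an open 18 mm wide channel along x in its top. Origin: centre of its underside; x along its 50 mm side, z up. Taken across y (40 mm). Either end first will do.
- jar: Small amber jar with a white lid, 42 mm across, 48 mm high, standing near the roll and the block. Origin: centre of its underside. Leave it.
- screwdriver: Screwdriver lying on the bench, 160 mm long. Leave it.
- mallet: Hammer lying on the bench, 240 mm long. Leave it.
- oil: Red bottle with a white cap, 60 mm across, 150 mm high. Leave it.
- brush: Brush lying on the bench, 170 mm long. Leave it.
- cup: White cup, 72 mm across, 80 mm high. Leave it.
Things that resemble listed ones, but are neither listed nor needed, are in the scene too. Several things look just like the bearing: the one meant starts farthest to the robot's right. Leave any brown look-alike of the roll alone.

How it is judged:
On the way, in this order (a step that is already met when the one before it is completed fails the run):
1. the roll lies in its pocket in the bottom of the case, let go (horizontal distance between roll and roll_pocket below 0.005 m and z of roll in the frame of roll_pocket between 0.014 and 0.02 m and angle between the x axis of roll and the x axis of case, either way round below 0.08 rad and contact force between the fingers and roll below 0.2 N), for 0.2 s.
2. with the roll in its pocket, the divider lies flat on the ledges, let go (horizontal distance between roll and roll_pocket below 0.005 m and z of roll in the frame of roll_pocket between 0.014 and 0.02 m and angle between the x axis of roll and the x axis of case, either way round below 0.08 rad and horizontal distance between divider and ledge below 0.006 m and z of divider in the frame of ledge between -0.003 and 0.003 m and angle between the x axis of divider and the x axis of case, either way round below 0.06 rad and angle between divider's own z axis and vertical below 0.035 rad and contact force between the fingers and divider below 0.2 N), for 0.2 s.
3. the bearing block lies in the divider's recess, let go (horizontal distance between divider and ledge below 0.006 m and z of divider in the frame of ledge between -0.003 and 0.003 m and angle between the x axis of divider and the x axis of case, either way round below 0.06 rad and angle between divider's own z axis and vertical below 0.035 rad and horizontal distance between bearing and recess below 0.005 m and z of bearing in the frame of recess between -0.003 and 0.003 m and angle between the x axis of bearing and the x axis of divider, either way round below 0.1 rad and angle between bearing's own z axis and vertical below 0.06 rad and contact force between the fingers and bearing below 0.2 N), for 0.2 s.
At the end, for the whole second after the job is handed in: At rest: roll in its pocket (5 mm, on the floor, 0.08 rad), gear still in its pocket, divider grip up on the ledges (6 mm of centre, 3 mm in height, level to 0.035 rad, along the case to 0.06 rad), bearing block channel up in the recess (5 mm, 3 mm in height, 0.1 rad) (horizontal distance between roll and roll_pocket below 0.005 m and z of roll in the frame of roll_pocket between 0.014 and 0.02 m and angle between the x axis of roll and the x axis of case, either way round below 0.08 rad and horizontal distance between gear and gear_pocket below 0.006 m and z of gear in the frame of gear_pocket below 0.004 m and horizontal distance between divider and ledge below 0.006 m and z of divider in the frame of ledge between -0.003 and 0.003 m and angle between the x axis of divider and the x axis of case, either way round below 0.06 rad and angle between divider's own z axis and vertical below 0.035 rad and horizontal distance between bearing and recess below 0.005 m and z of bearing in the frame of recess between -0.003 and 0.003 m and angle between the x axis of bearing and the x axis of divider, either way round below 0.1 rad and angle between bearing's own z axis and vertical below 0.06 rad and linear speed of each of roll, divider, bearing, gear below 0.02 m/s); the robot touches nothing.
It fails at once if a bystander on the bench is shifted more than 30 mm or tipped over (distance of any of jar, screwdriver, mallet, oil, brush, cup from where it was at the start of the episode above 0.03 m or angle between any of jar, oil, cup's own z axis and vertical above 0.5 rad).
It fails at once if the gear leaves its pocket (horizontal distance between gear and gear_pocket above 0.012 m or z of gear in the frame of gear_pocket above 0.012 m).
It fails at once if the roll or the bearing block is dropped over its place (falling free faster than 0.5 m/s, a fall of about 13 mm) ((horizontal distance between roll and roll_pocket below 0.05 m and linear speed of roll above 0.5 m/s and contact force between the fingers and roll below 0.05 N) or (horizontal distance between bearing and recess below 0.05 m and linear speed of bearing above 0.5 m/s and contact force between the fingers and bearing below 0.05 N)).
It also fails if it takes over 69 s, if anything falls off the work surface, if the arm or the gripper's body presses on something with over 40 N, if the wrist force passes 120 N, or if a joint passes its speed limit or range.

## Working session

There is one attempt and no reset: what is moved stays moved. The work goes in short steps, Python scripts to look and compute and a tool call to move; the robot and the scene stay as the last step left them, time stands still between calls to the robot, and variables do not carry over. Pictures are saved under pics/ and viewed, and the job is handed in when it is done.

Besides the shell and the picture viewer there is one more tool, called after "Emit:" as name(argument=value, ...), one argument or row to a line, values as JSON. send_rows: Moves the arm, as the interface text tells. Its arguments: {"type":"object","properties":{"moves":{"type":"array"},"force":{"type":"number"}},"required":["moves"]}

```bash
mkdir -p pics
python3 - <<'E'
from plant import arm
import cv2, numpy as np, pickle
s=arm.observe(); print(s)
d={}
for n in ("scene","top"):
    a=arm.snapshot(n); d[n]=a; cv2.imwrite(f"pics/{n}0.png",a["frame"]); print(n,{k:v for k,v in a.items() if k!="frame"})
pickle.dump(d,open("d0.pkl","wb"))
E
```

```text
{'clock': 0.0, 'joint_pos': array([ 1.66169389e+00,  4.08033087e-02,  8.38136803e-02, -4.71262298e-04,
       -1.61548820e+00, -3.33736731e-01]), 'qd': array([ 6.34807817e-05, -8.99708343e-04,  6.73115834e-04,  1.22088221e-03,
       -2.83432299e-04,  7.39328918e-05]), 'joint_torque': array([ 6.37762478e-04, -3.68227029e+01,  3.47419381e+01,  6.93233594e+00,
       -5.44416092e-03, -9.14978131e-06]), 'tool_pos': array([0.14409488, 0.5821201 , 0.23828375]), 'tcp_rot': array([ 3.11673709e+00, -3.80270993e-01, -1.66259436e-04]), 'force': array([0.31285692, 0.83476434, 0.11904836]), 'moment': array([-0.00137435,  0.011123  , -0.01596996]), 'grip_width': 0.9973934813173055}
scene {'fx': 504.83309914754597, 'fy': 504.83309914754597, 'cx': 327.24206661625135, 'cy': 243.38517229978913, 'view': array([[ 0.01810727,  0.9998234 , -0.00502872, -0.0643373 ],
       [-0.86744264,  0.01821054,  0.49720383,  0.46963921],
       [ 0.4972076 , -0.00464088,  0.86761919, -1.38500799],
       [ 0.        ,  0.        ,  0.        ,  1.        ]])}
top {'fx': 436.28006890105075, 'fy': 436.28006890105075, 'cx': 322.5534639263017, 'cy': 241.6452971964058, 'view': array([[ 0.07423853, -0.99722116,  0.00621231,  0.00202955],
       [ 0.96948867,  0.07363056,  0.23381671, -0.57154039],
       [-0.23362439, -0.01133545,  0.97226085, -0.80942525],
       [ 0.        ,  0.        ,  0.        ,  1.        ]])}
```

View pics/scene0.png

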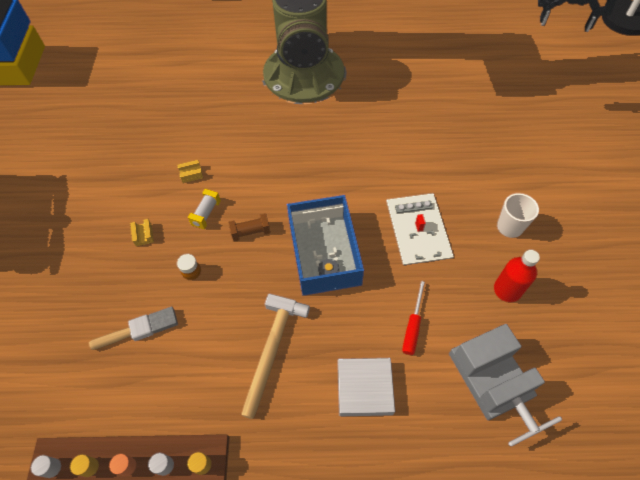

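View pics/top0.png

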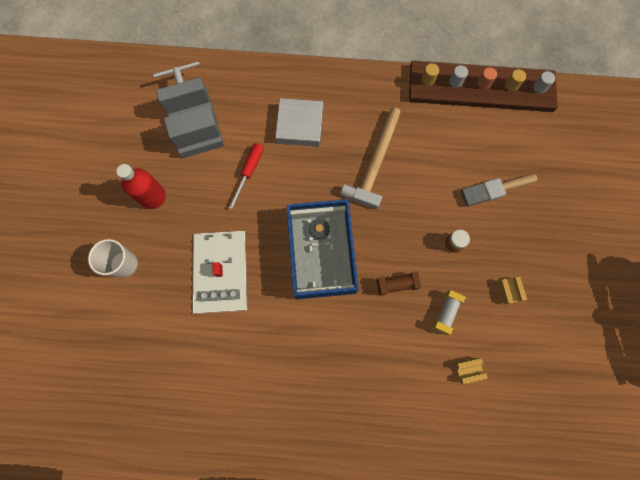

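The scene view has the robot's right at picture left; the top view has it at picture right. Candidates:
- **Bearing:** brass blocks at top (514,290) / scene (141,232) and at top (471,371) / scene (190,171). The first is farther right, so it is the one to take.
- **Roll:** steel with yellow guards at top (450,312). The brown look-alike is at top (399,283).

Next is a close crop to check.

Run:
```python
import cv2, numpy as np, pickle
d=pickle.load(open("d0.pkl","rb"))
t=d["top"]["frame"]
c=cv2.resize(t[220:400,370:550],None,fx=3.2,fy=3.2,interpolation=cv2.INTER_CUBIC)
cv2.imwrite("pics/c1.png",c)
c=cv2.resize(t[190:325,180:370],None,fx=4.2,fy=4.2,interpolation=cv2.INTER_CUBIC)
cv2.imwrite("pics/c2.png",c)
s=d["scene"]["frame"]
cv2.imwrite("pics/c3.png",cv2.resize(s[150:300,120:270],None,fx=4,fy=4,interpolation=cv2.INTER_CUBIC))
cv2.imwrite("pics/c4.png",cv2.resize(s[180:305,275:465],None,fx=4.2,fy=4.2,interpolation=cv2.INTER_CUBIC))
```

```text
(no output)
```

View pics/c1.png

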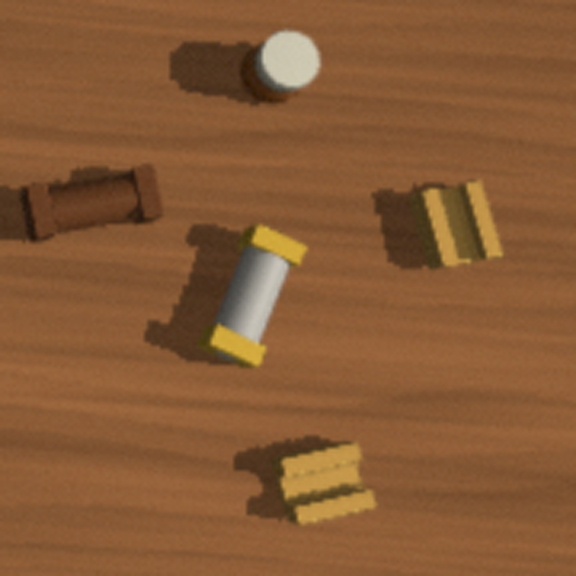

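View pics/c2.png

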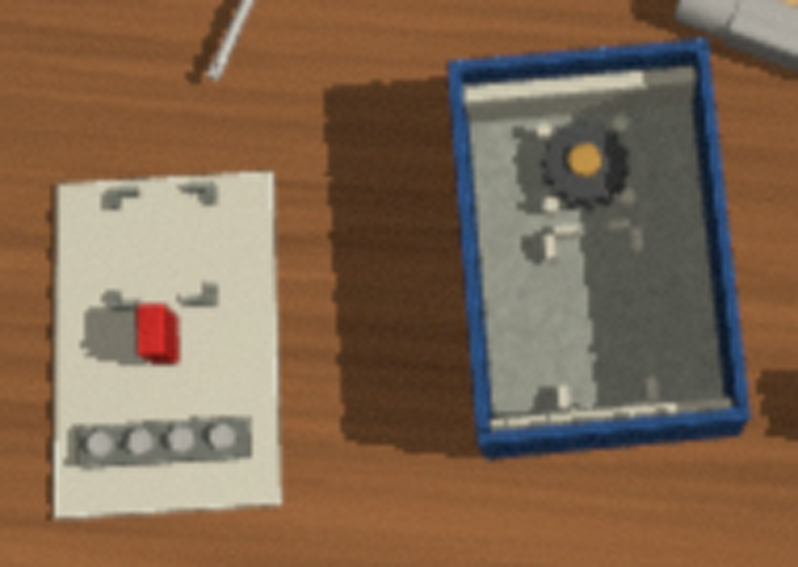

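View pics/c3.png

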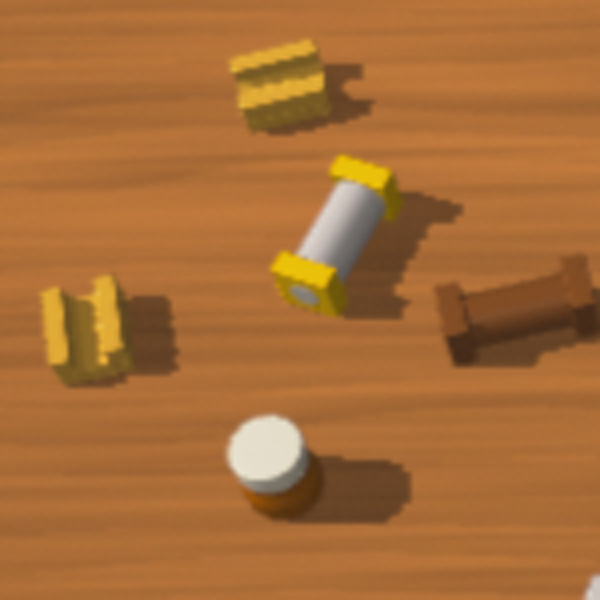

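View pics/c4.png

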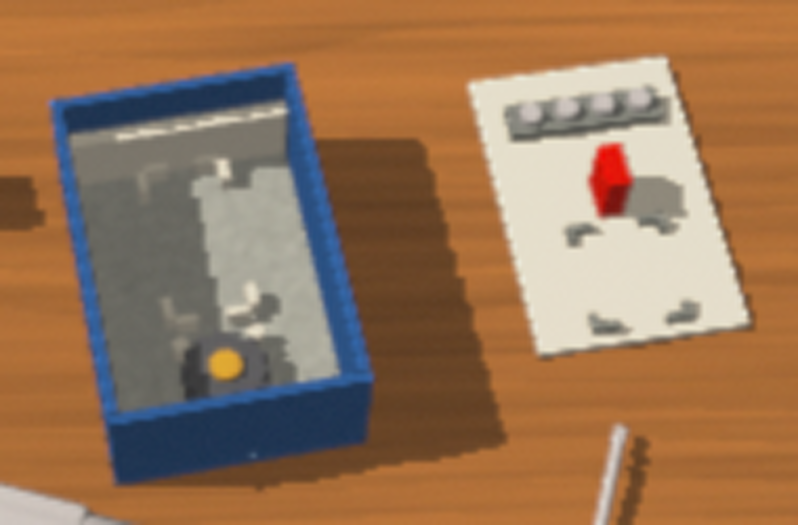

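The crop confirms it: block at top (514,290) lies channel up, farthest right. The roll has yellow guards with a steel barrel, and the brown one is the decoy. Now I'll measure.

```bash
cat > h.py <<'E'
import cv2, numpy as np, pickle
def ray(cam,u,v):
    V=cam["view"];R=V[:3,:3];t=V[:3,3]
    d=np.array([(u-cam["cx"])/cam["fx"],-(v-cam["cy"])/cam["fy"],-1.0])
    return -R.T@t, R.T@d
def onz(cam,u,v,z):
    c,d=ray(cam,u,v); return c+d*(z-c[2])/d[2]
def tri(p,q):  # (cam,u,v) x2
    c1,d1=ray(*p);c2,d2=ray(*q)
    A=np.stack([d1,-d2],1);s,_,_,_=np.linalg.lstsq(A,c2-c1,rcond=None)
    a=c1+d1*s[0];b=c2+d2*s[1];return (a+b)/2,np.linalg.norm(a-b)
def proj(cam,P):
    p=cam["view"][:3,:3]@np.asarray(P)+cam["view"][:3,3]
    return np.array([cam["cx"]+cam["fx"]*p[0]/-p[2],cam["cy"]-cam["fy"]*p[1]/-p[2]])
def blobs(m,mn=30):
    n,l,s,c=cv2.connectedComponentsWithStats(m.astype(np.uint8))
    return [(s[i],c[i],l==i) for i in range(1,n) if s[i][4]>=mn]
E
python3 - <<'E'
from h import *
d=pickle.load(open("d0.pkl","rb"))
for n in d:
    h=cv2.cvtColor(d[n]["frame"],cv2.COLOR_BGR2HSV); H,S,V=cv2.split(h)
    for name,m in (("yellow",(H>20)&(H<32)&(S>190)&(V>120)),("brass",(H>14)&(H<28)&(S>130)&(V>110)),("blue",(H>100)&(H<120)&(S>120)&(V>70)),("red",((H<5)|(H>175))&(S>200)&(V>100)),("white",(S<50)&(V>150))):
        for s,c,l in blobs(m,25):
            if 100<c[1]<420: print(n,name,s,c.round(1))
t=d["top"]["frame"]
cv2.imwrite("pics/case.png",cv2.resize(t[195:305,280:365],None,fx=7,fy=5.4*1,interpolation=cv2.INTER_CUBIC) if 0 else cv2.resize(t[198:302,282:362],None,fx=5.7,fy=5.7,interpolation=cv2.INTER_CUBIC))
h=cv2.cvtColor(t,cv2.COLOR_BGR2HSV)
print("col 320 rows 198-212",h[198:214,320].tolist()); print("rows 285-302",h[284:302,325].tolist())
print("row 250 left",h[250,284:298].tolist()); print("row 250 right",h[250,344:360].tolist())
E
```

```text
scene yellow [203 189  16  11  85] [210.2 193. ]
scene yellow [188 213  17  16 137] [195.8 219.6]
scene yellow [143 221   5  14  34] [145.5 227.2]
scene brass [176 159  27  25 467] [189.3 170.4]
scene brass [201 188  20  18 149] [211.3 194. ]
scene brass [187 212  19  18 203] [195.7 220.3]
scene brass [129 218  24  29 484] [140.6 232.2]
scene brass [325 263   8   8  50] [328.4 266.5]
scene brass [241 312  37 106 161] [257.6 366.2]
scene brass [272 323   9  16  30] [276.5 330.8]
scene brass [ 89 327  40  23 200] [106.3 337.6]
scene brass [256 358  13  31  57] [261.2 373.9]
scene blue [ 288  196   76   98 1955] [329.1 252.8]
scene red [416 215   9  15  96] [419.8 222. ]
scene red [ 494  257   43   45 1194] [514.  280.1]
scene red [403 314  18  41 455] [411.4 334.5]
scene white [ 387  194   66   70 2633] [418.7 230.5]
scene white [499 194  39  42 806] [517.5 213.6]
scene white [195 196  17  19 141] [202.8 204.9]
scene white [302 205  41   9  98] [321.8 209.1]
scene white [321 218  34  53 960] [337.8 242.1]
scene white [523 250  16  15 176] [530.4 256.9]
scene white [178 254  17  17 222]
[... 1631 characters left out ...]
[27, 19, 124], [108, 118, 119], [108, 164, 118], [107, 162, 110], [107, 169, 74], [108, 156, 62], [105, 146, 61], [160, 37, 62], [12, 148, 129], [13, 152, 144], [13, 150, 146], [13, 153, 137], [13, 156, 136]]
row 250 left [[14, 161, 76], [13, 158, 76], [13, 167, 75], [13, 145, 79], [14, 156, 75], [7, 92, 75], [109, 142, 108], [107, 160, 124], [107, 164, 135], [108, 131, 103], [60, 7, 115], [35, 23, 147], [34, 25, 145], [32, 25, 141]]
row 250 right [[36, 30, 85], [33, 27, 85], [33, 29, 87], [37, 27, 84], [101, 32, 63], [107, 143, 50], [107, 149, 48], [107, 168, 70], [107, 164, 115], [109, 146, 119], [178, 46, 94], [13, 145, 135], [13, 155, 138], [13, 155, 140], [13, 156, 139], [13, 158, 137]]
```

View pics/case.png

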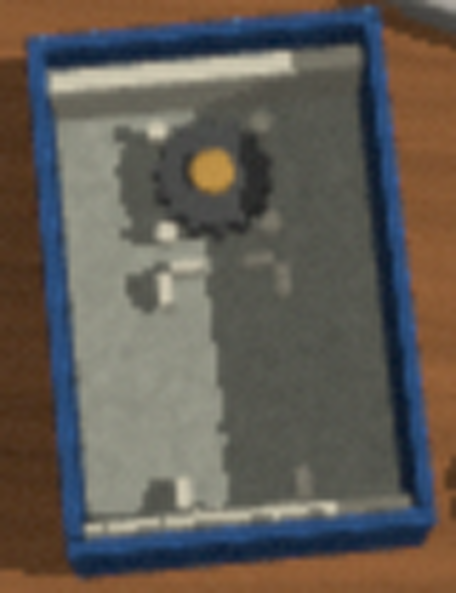

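```bash
cat >> h.py <<'E'
def rect(cam,m,z):
    v,u=np.nonzero(m)
    # pixel corners so that edges count fully
    P=[]
    for a,b in ((-.5,-.5),(.5,-.5),(-.5,.5),(.5,.5)):
        P.append(np.stack([u+a,v+b],1))
    P=np.concatenate(P); W=np.array([onz(cam,x,y,z)[:2] for x,y in P])
    r=cv2.minAreaRect((W*1000).astype(np.float32))
    c,s,a=r
    if s[0]<s[1]: s=(s[1],s[0]); a+=90
    a=(a+90)%180-90
    return np.round(c,1),np.round(s,1),round(a,2)
E
python3 - <<'E'
from h import *
d=pickle.load(open("d0.pkl","rb"))
for n in d:
    cam=d[n];print(n,"cam at",ray(cam,0,0)[0].round(3))
    h=cv2.cvtColor(cam["frame"],cv2.COLOR_BGR2HSV); H,S,V=cv2.split(h)
    for th in (80,92,100):
        m=(H>100)&(H<116)&(S>100)&(V>th)
        for s,c,l in blobs(m,300):
            if s[0]>200 : print("rim",th,rect(cam,l,.07))
    x0,y0,x1,y1=(383,188,460,270) if n=="scene" else (188,225,252,318)
    m=np.zeros(H.shape,bool); m[y0:y1,x0:x1]=(S<90)[y0:y1,x0:x1]
    b=max(blobs(m),key=lambda q:q[0][4]); print("div",rect(cam,b[2],.006),b[0])
    for th in (110,140,170,190):
        m=(H>14)&(H<33)&(S>130)&(V>th)
        for s,c,l in blobs(m,12):
            if s[2]<40 and s[3]<40 and 130<c[1]<340: print("brass/yel",th,c.round(1),"z24",rect(cam,l,.024),"z34",rect(cam,l,.034))
    m=((H<6)|(H>174))&(S>150)&(V>60)
    for s,c,l in blobs(m,40):
        if s[2]<20 and s[3]<20: print("grip",[int(x) for x in s],rect(cam,l,.041))
    b=(H<30)&(S<60)&(V>140)
    for s,c,l in blobs(b,100):
        if s[2]<20 and s[3]<20: print("jar?",c,rect(cam,l,.048))
E
```

```text
scene cam at [1.097 0.049 0.968]
rim 80 (array([578.8,  48.8]), array([218.5, 130.2]), 9.64)
rim 92 (array([564.9,  46.4]), array([190.3, 130.1]), 9.57)
rim 100 (array([564.4,  46.3]), array([189.1, 130.2]), 9.64)
div (array([508.5, 259.4]), array([175.7, 117.1]), 8.04) [ 386  193   68   72 3217]
brass/yel 110 [189.3 170.4] z24 (array([ 352. , -265.9]), array([66. , 58.1]), 16.99) z34 (array([ 359.9, -262.5]), array([65.3, 57.5]), 16.99)
brass/yel 110 [211.3 194. ] z24 (array([ 422.7, -206.1]), array([60.1, 32. ]), 52.44) z34 (array([ 429.9, -203.4]), array([59.5, 31.7]), 52.44)
brass/yel 110 [195.7 220.3] z24 (array([ 492.5, -234.9]), array([59.4, 34. ]), 62.44) z34 (array([ 498.9, -231.9]), array([58.8, 33.6]), 62.44)
brass/yel 110 [140.6 232.2] z24 (array([ 518.8, -352.5]), array([72.5, 49.6]), 15.17) z34 (array([ 524.9, -348.2]), array([71.7, 49.1]), 15.17)
brass/yel 110 [328.4 266.5] z24 (array([612.2,  56. ]), array([18.9, 16.8]), -1.19) z34 (array([617.4,  55.9]), array([18.7, 16.7]), -1.19)
brass/yel 110 [185.  274.9] z24 (array([ 626.4, -244.2]), array([20.8, 10.1]), 76.64) 
[... 6334 characters left out ...]
89)
brass/yel 190 [456.8 295.9] z24 (array([ 486.8, -238.4]), array([34.4, 14.2]), 67.0) z34 (array([ 485.4, -235.4]), array([34. , 14.1]), 67.0)
brass/yel 190 [444.3 327.7] z24 (array([ 421.2, -213.1]), array([34.3, 14.6]), 67.46) z34 (array([ 420.6, -210.3]), array([34. , 14.5]), 67.46)
grip [213, 263, 9, 13, 112] (array([502.7, 255.7]), array([27.9, 18.4]), 7.35)
jar? [461.09756098  71.00813008] (array([ 996.8, -239.5]), array([30.5, 28.4]), -85.5)
jar? [548.  77.] (array([ 996.8, -436.8]), array([30.6, 28.3]), -85.51)
jar? [124.84444444 170.76666667] (array([698.6, 476.9]), array([38.9, 31.5]), 82.58)
jar? [460.16806723 237.98319328] (array([ 603.9, -238.3]), array([37.7, 36.2]), -85.66)
```

Measured, with both views agreeing to about 4 mm (a constant x bias between the cameras). Sizes match the listed dimensions.

| Thing | Centre (mm) | Angle |
|---|---|---|
| Roll | (454, -223) | -21.2° |
| Case | (562.6, 46.5) | 9.65° |
| Divider | (506.5, 259.4) | 7.85° |
| Bearing | (511, -357) | 15.1° |

Next is a helper for the move arithmetic.

```bash
cat >> h.py <<'E'
from scipy.spatial.transform import Rotation as Ro
def to(*way,psi=None):
    from plant import arm
    s=arm.observe(); R=Ro.from_rotvec(s["tcp_rot"]).as_matrix(); p=s["tool_pos"]
    a=np.degrees(np.arctan2(R[1,0],R[0,0]))
    print("t",round(s["clock"],2),"tcp",(p*1000).round(1),"psi",a.round(2),"tilt deg",np.degrees(np.arccos(-R[2,2])).round(2),"F",s["force"].round(1),"w",round(s["grip_width"],3))
    if psi is None: psi=a
    psi=np.radians(psi); print(" rotz tool deg", round(a-np.degrees(psi),2))
    T=np.array([[np.cos(psi),np.sin(psi),0],[np.sin(psi),-np.cos(psi),0],[0,0,-1]])
    for w in way:
        w=np.array(w)/1000; print(" ->",w*1000,"tool-shift mm",(T.T@(w-p)*1000).round(1)); p=w
E
python3 -c "
from h import *
to((360,300,230),(454.5,-223,150),(454.5,-223,60),psi=-21.2)"
```

```text
t 0.1 tcp [144.1 582.1 238.3] psi -13.91 tilt deg 0.1 F [ 0.9  0.1 -0.3] w 1.002
 rotz tool deg 7.29
 -> [360. 300. 230.] tool-shift mm [303.3 185.    8.3]
 -> [ 454.5 -223.   150. ] tool-shift mm [277.2 453.4  80. ]
 -> [ 454.5 -223.    60. ] tool-shift mm [ 0.  0. 90.]
```

Emit:
send_rows(
  moves=[
    {"grip": 0.5, "linear": [0.038, 0.023, 0.001], "rot": [0, 0, 3.6]},
    {"grip": 0.5, "linear": [0.038, 0.023, 0.001], "rot": [0, 0, 3.7]},
    {"grip": 0.5, "linear": [0.038, 0.023, 0.001], "rot": [0, 0, 0]},
    {"grip": 0.5, "linear": [0.038, 0.023, 0.001], "rot": [0, 0, 0]},
    {"grip": 0.5, "linear": [0.038, 0.023, 0.001], "rot": [0, 0, 0]},
    {"grip": 0.5, "linear": [0.038, 0.023, 0.001], "rot": [0, 0, 0]},
    {"grip": 0.5, "linear": [0.038, 0.023, 0.001], "rot": [0, 0, 0]},
    {"grip": 0.5, "linear": [0.038, 0.023, 0.001], "rot": [0, 0, 0]},
  ],
  force=40,
)

```text
clock: 0.9
tool_pos: [0.3681, 0.3048, 0.2311]
tcp_rot: [3.088, -0.578, -0.0]
force: [0.5, 0.2, 0.9]
grip_width: 0.75
```

```bash
python3 -c "
from h import *
to((454.5,-223,150),(454.5,-223,60),psi=-21.2)"
```

```text
t 0.9 tcp [368.1 304.8 231.1] psi -21.19 tilt deg 0.01 F [0.5 0.2 0.9] w 0.75
 rotz tool deg 0.01
 -> [ 454.5 -223.   150. ] tool-shift mm [271.4 460.8  81.1]
 -> [ 454.5 -223.    60. ] tool-shift mm [ 0.  0. 90.]
```

Emit:
send_rows(
  moves=[
    {"grip": 0.5, "linear": [0.022, 0.038, 0.004], "rot": [0, 0, 0]},
    {"grip": 0.5, "linear": [0.022, 0.038, 0.004], "rot": [0, 0, 0]},
    {"grip": 0.5, "linear": [0.022, 0.038, 0.004], "rot": [0, 0, 0]},
    {"grip": 0.5, "linear": [0.022, 0.038, 0.004], "rot": [0, 0, 0]},
    {"grip": 0.5, "linear": [0.022, 0.038, 0.004], "rot": [0, 0, 0]},
    {"grip": 0.5, "linear": [0.022, 0.038, 0.004], "rot": [0, 0, 0]},
    {"grip": 0.5, "linear": [0.022, 0.038, 0.004], "rot": [0, 0, 0]},
    {"grip": 0.5, "linear": [0.022, 0.038, 0.004], "rot": [0, 0, 0]},
  ],
)

```text
clock: 1.7
tool_pos: [0.4213, -0.0424, 0.1991]
tcp_rot: [-3.088, 0.578, -0.001]
force: [1.1, 0.7, 0.1]
grip_width: 0.756
```

```bash
python3 -c "
from h import *
to((454.5,-223,150),(454.5,-223,60),psi=-21.2)"
```

```text
t 1.7 tcp [421.3 -42.4 199.1] psi -21.19 tilt deg 0.04 F [1.1 0.7 0.1] w 0.756
 rotz tool deg 0.01
 -> [ 454.5 -223.   150. ] tool-shift mm [ 96.2 156.4  49.1]
 -> [ 454.5 -223.    60. ] tool-shift mm [ 0.  0. 90.]
```

Emit:
send_rows(
  moves=[
    {"grip": 0.5, "linear": [0.019, 0.031, 0.01], "rot": [0, 0, 0]},
    {"grip": 0.5, "linear": [0.019, 0.031, 0.01], "rot": [0, 0, 0]},
    {"grip": 0.5, "linear": [0.019, 0.031, 0.01], "rot": [0, 0, 0]},
    {"grip": 0.5, "linear": [0.019, 0.031, 0.01], "rot": [0, 0, 0]},
    {"grip": 0.5, "linear": [0.02, 0.032, 0.01], "rot": [0, 0, 0]},
    {"grip": 0.5, "linear": [0, 0, 0.03], "rot": [0, 0, 0]},
    {"grip": 0.5, "linear": [0, 0, 0.03], "rot": [0, 0, 0]},
    {"grip": 0.5, "linear": [0, 0, 0.02], "rot": [0, 0, 0]},
  ],
)

```text
clock: 2.5
tool_pos: [0.4533, -0.2209, 0.0664]
tcp_rot: [-3.087, 0.58, 0.005]
force: [0.3, -0.1, 0.1]
grip_width: 0.749
```

```bash
python3 -c "
from h import *
from plant import arm
to((454.5,-223,60),(454.5,-223,10),psi=-21.2)
d={}
for n in ('scene','top'):
    d[n]=arm.snapshot(n)
pickle.dump(d,open('d1.pkl','wb'))
a=d['top']['frame'][220:400,370:550];b=d['scene']['frame'][120:300,120:300]
cv2.imwrite('pics/p1.png',cv2.resize(np.hstack([a,b]),(800,400),interpolation=cv2.INTER_CUBIC))
"
```

```text
t 2.5 tcp [ 453.3 -220.9   66.4] psi -21.29 tilt deg 0.2 F [ 0.3 -0.1  0.1] w 0.749
 rotz tool deg -0.09
 -> [ 454.5 -223.    60. ] tool-shift mm [1.9 1.5 6.4]
 -> [ 454.5 -223.    10. ] tool-shift mm [ 0.  0. 50.]
```

View pics/p1.png

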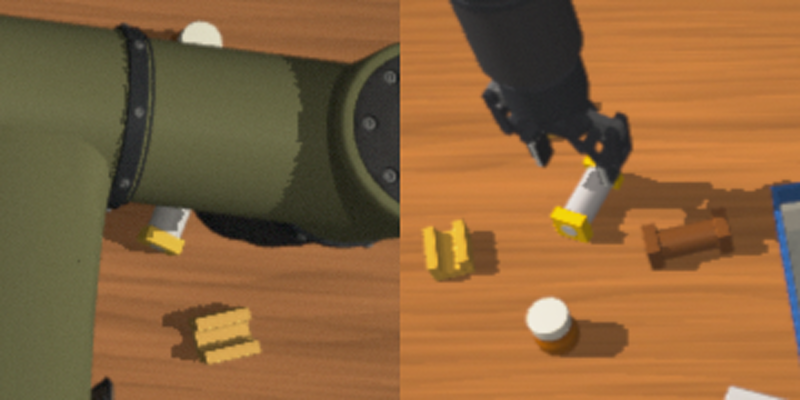

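The scene view shows the jaws straddling the roll; the top view is blocked by the arm. Going down.

Emit:
send_rows(
  moves=[
    {"grip": 0.5, "linear": [0.001, 0.001, 0.015], "rot": [0, 0, 0]},
    {"grip": 0.5, "linear": [0, 0, 0.015], "rot": [0, 0, 0]},
    {"grip": 0.5, "linear": [0, 0, 0.012], "rot": [0, 0, 0]},
    {"grip": 0.5, "linear": [0, 0, 0.008], "rot": [0, 0, 0]},
    {"grip": 0.5, "linear": [0, 0, 0.004], "rot": [0, 0, 0]},
    {"grip": 0.5, "linear": [0, 0, 0], "rot": [0, 0, 0]},
    {"grip": 0.5, "linear": [0, 0, 0], "rot": [0, 0, 0]},
    {"grip": 0.5, "linear": [0, 0, 0], "rot": [0, 0, 0]},
  ],
)

```text
clock: 3.4
tool_pos: [0.4557, -0.2222, 0.0161]
tcp_rot: [3.088, -0.578, 0.002]
force: [-0.3, 0.4, 0.4]
grip_width: 0.75
```

```bash
python3 -c "
from h import *
to((454.5,-223,10),psi=-21.2)"
```

```text
t 3.4 tcp [ 455.7 -222.2   16.1] psi -21.2 tilt deg 0.07 F [-0.3  0.4  0.4] w 0.75
 rotz tool deg -0.0
 -> [ 454.5 -223.    10. ] tool-shift mm [-0.9  1.1  6.1]
```

Lowering the last 6 mm and closing.

Emit:
send_rows(
  moves=[
    {"grip": 0.5, "linear": [-0.001, 0.001, 0.003], "rot": [0, 0, 0]},
    {"grip": 0.5, "linear": [0, 0, 0.003], "rot": [0, 0, 0]},
    {"grip": 0.5, "linear": [0, 0, 0], "rot": [0, 0, 0]},
    {"grip": 0.0, "linear": [0, 0, 0], "rot": [0, 0, 0]},
    {"grip": -0.3, "linear": [0, 0, 0], "rot": [0, 0, 0]},
    {"grip": -0.6, "linear": [0, 0, 0], "rot": [0, 0, 0]},
    {"grip": -1, "linear": [0, 0, 0], "rot": [0, 0, 0]},
    {"grip": -1, "linear": [0, 0, 0], "rot": [0, 0, 0]},
  ],
  force=60,
)

```text
clock: 4.2
tool_pos: [0.4542, -0.2227, 0.0098]
tcp_rot: [3.088, -0.578, 0.001]
force: [0.1, 0.5, 3.4]
grip_width: 0.33
```

```bash
python3 -c "
from h import *
to((454.5,-223,10),psi=-21.2)"
```

```text
t 4.2 tcp [ 454.2 -222.7    9.8] psi -21.2 tilt deg 0.04 F [0.1 0.5 3.4] w 0.33
 rotz tool deg -0.0
 -> [ 454.5 -223.    10. ] tool-shift mm [ 0.4  0.2 -0.2]
```

Emit:
send_rows(
  moves=[
    {"grip": -1, "linear": [0, 0, 0], "rot": [0, 0, 0]},
    {"grip": -1, "linear": [0, 0, 0], "rot": [0, 0, 0]},
    {"grip": -1, "linear": [0, 0, -0.005], "rot": [0, 0, 0]},
    {"grip": -1, "linear": [0, 0, -0.01], "rot": [0, 0, 0]},
    {"grip": -1, "linear": [0, 0, -0.015], "rot": [0, 0, 0]},
    {"grip": -1, "linear": [0, 0, -0.015], "rot": [0, 0, 0]},
    {"grip": -1, "linear": [0, 0, -0.015], "rot": [0, 0, 0]},
    {"grip": -1, "linear": [0, 0, 0], "rot": [0, 0, 0]},
  ],
)

```text
clock: 5.0
tool_pos: [0.4554, -0.2232, 0.0724]
tcp_rot: [3.087, -0.578, 0.007]
force: [1.1, -0.3, -4.2]
grip_width: 0.333
```

```bash
python3 -c "
from h import *
from plant import arm
to((454.5,-223,10),psi=-21.2)
d={}
for n in ('scene','top'):
    d[n]=arm.snapshot(n)
pickle.dump(d,open('d2.pkl','wb'))
a=d['top']['frame'][220:400,370:550];b=d['scene']['frame'][120:300,120:300]
cv2.imwrite('pics/p2.png',cv2.resize(np.hstack([a,b]),(800,400),interpolation=cv2.INTER_CUBIC))
"
```

```text
t 5.0 tcp [ 455.4 -223.2   72.4] psi -21.2 tilt deg 0.27 F [ 1.1 -0.3 -4.2] w 0.333
 rotz tool deg -0.0
 -> [ 454.5 -223.    10. ] tool-shift mm [-0.9  0.2 62.4]
```

View pics/p2.png

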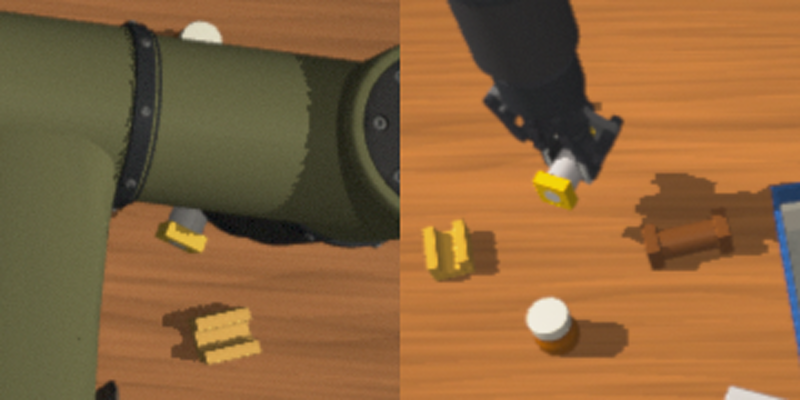

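Roll is held (4.2 N, width steady). Carrying it over the case.

```bash
python3 -c "
from h import *
to((455,-223,130),(533,41.5,130),psi=9.65)"
```

```text
t 5.1 tcp [ 454.  -222.5   69.4] psi -21.22 tilt deg 0.04 F [-0.4  0.4 -5.4] w 0.333
 rotz tool deg -30.87
 -> [ 455. -223.  130.] tool-shift mm [  0.9   0.6 -60.6]
 -> [533.   41.5 130. ] tool-shift mm [ 121.2 -247.7    0. ]
```

Emit:
send_rows(
  moves=[
    {"grip": -1, "linear": [0, 0, -0.015], "rot": [0, 0, -3]},
    {"grip": -1, "linear": [0, 0, -0.015], "rot": [0, 0, -5]},
    {"grip": -1, "linear": [0, 0, -0.015], "rot": [0, 0, -5]},
    {"grip": -1, "linear": [0, 0, -0.015], "rot": [0, 0, -5]},
    {"grip": -1, "linear": [0, 0, 0], "rot": [0, 0, -5]},
    {"grip": -1, "linear": [0, 0, 0], "rot": [0, 0, -5]},
    {"grip": -1, "linear": [0, 0, 0], "rot": [0, 0, -2.9]},
    {"grip": -1, "linear": [0, 0, 0], "rot": [0, 0, 0]},
  ],
)

```text
clock: 5.9
tool_pos: [0.4534, -0.2225, 0.1281]
tcp_rot: [-3.13, -0.266, 0.003]
force: [0.0, -0.4, -4.7]
grip_width: 0.33
```

Emit:
send_rows(
  moves=[
    {"grip": -1, "linear": [0.01, -0.021, 0], "rot": [0, 0, 0]},
    {"grip": -1, "linear": [0.018, -0.036, 0], "rot": [0, 0, 0]},
    {"grip": -1, "linear": [0.018, -0.036, 0], "rot": [0, 0, 0]},
    {"grip": -1, "linear": [0.018, -0.036, 0], "rot": [0, 0, 0]},
    {"grip": -1, "linear": [0.018, -0.036, 0], "rot": [0, 0, 0]},
    {"grip": -1, "linear": [0.018, -0.036, 0], "rot": [0, 0, 0]},
    {"grip": -1, "linear": [0.015, -0.031, 0], "rot": [0, 0, 0]},
    {"grip": -1, "linear": [0.006, -0.015, 0], "rot": [0, 0, 0]},
  ],
)

```text
clock: 6.7
tool_pos: [0.5317, 0.0436, 0.1282]
tcp_rot: [-3.13, -0.266, 0.002]
force: [0.2, -1.1, -3.9]
grip_width: 0.33
```

Emit:
send_rows(
  moves=[
    {"grip": -1, "linear": [0, 0, 0], "rot": [0, 0, 0]},
    {"grip": -1, "linear": [0, 0, 0], "rot": [0, 0, 0]},
    {"grip": -1, "linear": [0, 0, 0], "rot": [0, 0, 0]},
    {"grip": -1, "linear": [0, 0, 0], "rot": [0, 0, 0]},
    {"grip": -1, "linear": [0, 0, 0], "rot": [0, 0, 0]},
    {"grip": -1, "linear": [0, 0, 0], "rot": [0, 0, 0]},
    {"grip": -1, "linear": [0, 0, 0], "rot": [0, 0, 0]},
    {"grip": -1, "linear": [0, 0, 0], "rot": [0, 0, 0]},
  ],
)

```text
clock: 7.5
tool_pos: [0.5316, 0.0411, 0.1293]
tcp_rot: [3.13, 0.265, 0.0]
force: [0.0, 0.3, -4.6]
grip_width: 0.327
```

```bash
python3 -c "
from h import *
from plant import arm
to((533,41.5,130),psi=9.65)
d={}
for n in ('scene','top'):
    d[n]=arm.snapshot(n)
pickle.dump(d,open('d3.pkl','wb'))
a=d['top']['frame'][190:310,260:380];b=d['scene']['frame'][170:290,270:390]
cv2.imwrite('pics/p3.png',cv2.resize(np.hstack([a,b]),(800,400),interpolation=cv2.INTER_CUBIC))
"
```

```text
t 7.5 tcp [531.6  41.1 129.3] psi 9.68 tilt deg 0.0 F [ 0.   0.3 -4.6] w 0.327
 rotz tool deg 0.03
 -> [533.   41.5 130. ] tool-shift mm [ 1.4 -0.2 -0.7]
```

View pics/p3.png

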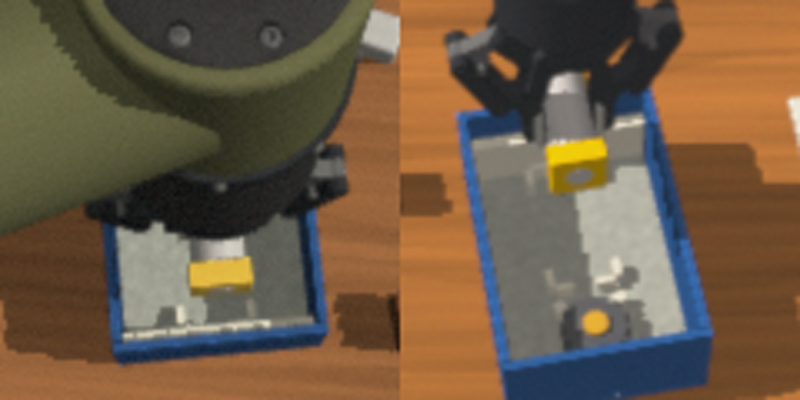

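Run:
```python
from h import *
d=pickle.load(open("d3.pkl","rb"))
tcp=np.array([531.6,41.1]);a=np.radians(9.67);ex=np.array([np.cos(a),np.sin(a)]);ey=np.array([-ex[1],ex[0]])
for n in d:
    cam=d[n];H,S,V=cv2.split(cv2.cvtColor(cam["frame"],cv2.COLOR_BGR2HSV))
    x0,y0=(300,200) if n=="scene" else (300,230)
    sub=V[200:240,310:340] if n=="scene" else V[255:285,312:342]
    for th in (100,150,190,210):
        m=(H>18)&(H<33)&(S>150)&(V>th); m[:, :300]=0;m[:,360:]=0;m[:200]=0;m[290:]=0
        for s,c,l in blobs(m,12):
            if s[1]>245 and n=="scene": continue
            r=rect(cam,l,.1533); e=r[0]-tcp
            print(n,th,s.tolist(),c.round(1),r,"rel",(e@ex).round(1),(e@ey).round(1))
    u=325 if n=="scene" else 326
    rng=range(205,235) if n=="scene" else range(262,284)
    print([(v,*[int(q) for q in (H[v,u],S[v,u],V[v,u])]) for v in rng])
```

```text
scene 100 [314, 211, 18, 17, 213] [322.5 218.6] (array([576.3,  45.7]), array([38.3, 34.7]), -0.26) rel 44.8 -3.0
scene 150 [314, 211, 18, 16, 124] [321.9 215.9] (array([574.6,  46. ]), array([39.1, 29.6]), -76.83) rel 43.2 -2.4
scene 190 [314, 212, 18, 8, 103] [322.4 215.3] (array([567.7,  45.5]), array([36.6, 15.8]), -81.59) rel 36.3 -1.7
scene 210 [314, 212, 18, 8, 98] [322.3 215.2] (array([567.6,  45.4]), array([36. , 15.4]), -80.02) rel 36.2 -1.8
[(205, 11, 18, 116), (206, 11, 17, 117), (207, 9, 15, 117), (208, 10, 13, 117), (209, 13, 15, 119), (210, 15, 25, 123), (211, 19, 87, 156), (212, 24, 244, 227), (213, 25, 244, 239), (214, 25, 244, 239), (215, 25, 244, 239), (216, 25, 244, 239), (217, 24, 244, 231), (218, 23, 239, 157), (219, 23, 236, 136), (220, 22, 147, 130), (221, 14, 33, 115), (222, 11, 18, 112), (223, 15, 27, 113), (224, 19, 72, 120), (225, 22, 188, 133), (226, 21, 128, 141), (227, 24, 33, 162), (228, 26, 22, 182), (229, 25, 23, 185), (230, 25, 25, 187), (231, 26, 23, 187), (232, 26, 22, 186), (233, 26, 24, 184), (234, 26, 24, 183)]
top 100 [317, 267, 19, 11, 151] [
[... 163 characters left out ...]
 15.7]), -78.88) rel -37.6 -0.9
top 190 [317, 267, 19, 9, 125] [325.7 271.5] (array([495.6,  34.1]), array([34.3, 14.5]), -80.44) rel -36.7 -0.9
top 210 [317, 268, 18, 8, 118] [325.6 271.4] (array([495.2,  34.5]), array([33.1, 13.5]), -80.44) rel -37.0 -0.4
[(262, 16, 19, 146), (263, 21, 19, 186), (264, 21, 18, 197), (265, 21, 22, 197), (266, 22, 20, 194), (267, 19, 41, 174), (268, 21, 150, 216), (269, 22, 179, 225), (270, 23, 179, 225), (271, 22, 181, 224), (272, 22, 179, 226), (273, 22, 179, 226), (274, 22, 180, 222), (275, 21, 175, 166), (276, 21, 84, 128), (277, 22, 66, 105), (278, 25, 60, 97), (279, 28, 33, 94), (280, 34, 19, 93), (281, 41, 21, 96), (282, 34, 21, 97), (283, 33, 26, 97)]
```

Both views put the roll about 1.8 mm short in x and 1.3 mm off in y relative to the case. I'll correct that and descend in stages.

Emit:
send_rows(
  moves=[
    {"grip": -1, "linear": [0.0017, -0.001, 0.01], "rot": [0, 0, 0]},
    {"grip": -1, "linear": [0, 0, 0.018], "rot": [0, 0, 0]},
    {"grip": -1, "linear": [0, 0, 0.018], "rot": [0, 0, 0]},
    {"grip": -1, "linear": [0, 0, 0.018], "rot": [0, 0, 0]},
    {"grip": -1, "linear": [0, 0, 0.013], "rot": [0, 0, 0]},
    {"grip": -1, "linear": [0, 0, 0.008], "rot": [0, 0, 0]},
    {"grip": -1, "linear": [0, 0, 0], "rot": [0, 0, 0]},
    {"grip": -1, "linear": [0, 0, 0], "rot": [0, 0, 0]},
  ],
)

```text
clock: 8.4
tool_pos: [0.5336, 0.0424, 0.045]
tcp_rot: [3.13, 0.266, 0.001]
force: [0.2, 1.2, -4.5]
grip_width: 0.332
```

```bash
python3 -c "
from h import *
from plant import arm
to((533.1,42.4,16),psi=9.65)
d={}
for n in ('scene','top'):
    d[n]=arm.snapshot(n)
pickle.dump(d,open('d4.pkl','wb'))
a=d['top']['frame'][190:310,260:380];b=d['scene']['frame'][170:290,270:390]
cv2.imwrite('pics/p4.png',cv2.resize(np.hstack([a,b]),(800,400),interpolation=cv2.INTER_CUBIC))
"
```

```text
t 8.4 tcp [533.6  42.4  45. ] psi 9.7 tilt deg 0.06 F [ 0.2  1.2 -4.5] w 0.332
 rotz tool deg 0.05
 -> [533.1  42.4  16. ] tool-shift mm [-0.5 -0.  29. ]
```

View pics/p4.png

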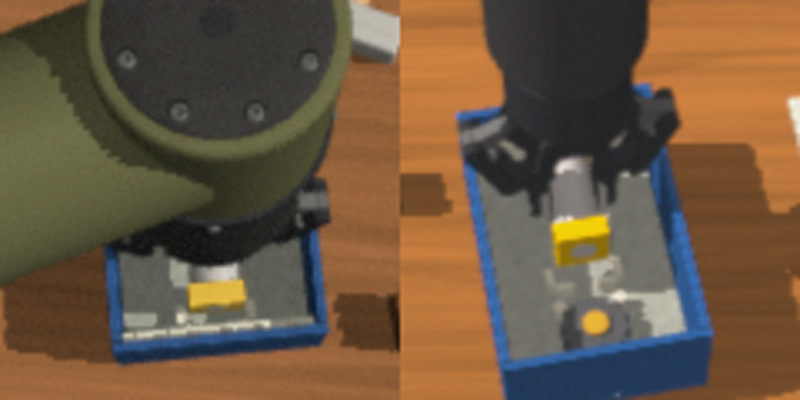

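Run:
```python
from h import *
d=pickle.load(open("d4.pkl","rb"))
a=np.radians(9.67);ex=np.array([np.cos(a),np.sin(a)]);ey=np.array([-ex[1],ex[0]])
C={"scene":(564.4,46.3),"top":(560.8,46.8)}
for n in d:
    cam=d[n];H,S,V=cv2.split(cv2.cvtColor(cam["frame"],cv2.COLOR_BGR2HSV))
    for th in (100,150,190,210):
        m=(H>18)&(H<33)&(S>150)&(V>th); m[:, :300]=0;m[:,360:]=0;m[:200]=0;m[290:]=0
        for s,c,l in blobs(m,12):
            if s[1]>258 and n=="scene": continue
            r=rect(cam,l,.069); e=r[0]-C[n]
            off=-35 if n=="scene" else 35
            print(n,th,s.tolist(),r,"roll centre in case",(e@ex+off).round(1),(e@ey).round(1))
```

```text
scene 100 [316, 235, 17, 15, 180] (array([578.5,  47.6]), array([35.5, 35.1]), -0.37) roll centre in case -20.9 -1.1
scene 150 [316, 235, 17, 14, 114] (array([575.9,  47. ]), array([39.1, 28.7]), -76.68) roll centre in case -23.5 -1.2
scene 190 [316, 235, 17, 8, 94] (array([569.5,  46.8]), array([36.7, 16.4]), -78.18) roll centre in case -29.9 -0.4
scene 210 [316, 235, 17, 8, 88] (array([569.4,  47.1]), array([35.3, 15.7]), -80.29) roll centre in case -29.9 -0.1
top 100 [316, 274, 18, 9, 121] (array([495.5,  35.5]), array([35.3, 17.8]), -81.56) roll centre in case -31.3 -0.2
top 150 [316, 274, 18, 8, 107] (array([496.7,  35.6]), array([35.1, 15.6]), -81.56) roll centre in case -30.1 -0.3
top 190 [317, 274, 17, 8, 99] (array([497.4,  35. ]), array([33.8, 14.3]), -81.56) roll centre in case -29.5 -1.0
top 210 [317, 274, 16, 8, 93] (array([497.4,  35.7]), array([32.6, 13.8]), -80.87) roll centre in case -29.4 -0.3
```

Roll centre in the case frame is about (-29.7, -0.3) mm, with (-30, 0) wanted. I'll lower it to just above the floor.

Emit:
send_rows(
  moves=[
    {"grip": -1, "linear": [-0.0003, 0, 0.008], "rot": [0, 0, 0]},
    {"grip": -1, "linear": [0, 0, 0.008], "rot": [0, 0, 0]},
    {"grip": -1, "linear": [0, 0, 0.005], "rot": [0, 0, 0]},
    {"grip": -1, "linear": [0, 0, 0.003], "rot": [0, 0, 0]},
    {"grip": -1, "linear": [0, 0, 0.002], "rot": [0, 0, 0]},
    {"grip": -1, "linear": [0, 0, 0], "rot": [0, 0, 0]},
    {"grip": -1, "linear": [0, 0, 0], "rot": [0, 0, 0]},
    {"grip": -1, "linear": [0, 0, 0], "rot": [0, 0, 0]},
  ],
)

```text
clock: 9.3
tool_pos: [0.5331, 0.0424, 0.0187]
tcp_rot: [3.13, 0.265, 0.001]
force: [-0.6, 0.6, -5.0]
grip_width: 0.333
```

```bash
python3 -c "
from h import *
to((533.1,42.4,16),psi=9.65)"
```

```text
t 9.3 tcp [533.1  42.4  18.7] psi 9.69 tilt deg 0.03 F [-0.6  0.6 -5. ] w 0.333
 rotz tool deg 0.04
 -> [533.1  42.4  16. ] tool-shift mm [ 0.  -0.   2.7]
```

Emit:
send_rows(
  moves=[
    {"grip": -1, "linear": [0, 0, 0.001], "rot": [0, 0, 0]},
    {"grip": -1, "linear": [0, 0, 0.001], "rot": [0, 0, 0]},
    {"grip": -1, "linear": [0, 0, 0.001], "rot": [0, 0, 0]},
    {"grip": -1, "linear": [0, 0, 0], "rot": [0, 0, 0]},
    {"grip": -1, "linear": [0, 0, 0], "rot": [0, 0, 0]},
    {"grip": -1, "linear": [0, 0, 0], "rot": [0, 0, 0]},
    {"grip": -1, "linear": [0, 0, 0], "rot": [0, 0, 0]},
    {"grip": -1, "linear": [0, 0, 0], "rot": [0, 0, 0]},
  ],
)

```text
clock: 10.1
tool_pos: [0.533, 0.0423, 0.0158]
tcp_rot: [3.13, 0.266, 0.001]
force: [-3.2, 0.3, 2.7]
grip_width: 0.327
```

```bash
python3 -c "
from h import *
to((533.1,42.4,16),psi=9.65)"
```

```text
t 10.1 tcp [533.   42.3  15.8] psi 9.7 tilt deg 0.02 F [-3.2  0.3  2.7] w 0.327
 rotz tool deg 0.05
 -> [533.1  42.4  16. ] tool-shift mm [ 0.1 -0.  -0.2]
```

The force sign flipped at z 15.8, so the roll is on the floor. Opening part-way and going up.

Emit:
send_rows(
  moves=[
    {"grip": -0.2, "linear": [0, 0, 0], "rot": [0, 0, 0]},
    {"grip": -0.1, "linear": [0, 0, 0], "rot": [0, 0, 0]},
    {"grip": 0.0, "linear": [0, 0, 0], "rot": [0, 0, 0]},
    {"grip": 0.1, "linear": [0, 0, 0], "rot": [0, 0, 0]},
    {"grip": 0.1, "linear": [0, 0, 0], "rot": [0, 0, 0]},
    {"grip": 0.1, "linear": [0, 0, -0.01], "rot": [0, 0, 0]},
    {"grip": 0.1, "linear": [0, 0, -0.02], "rot": [0, 0, 0]},
    {"grip": 0.1, "linear": [0, 0, -0.03], "rot": [0, 0, 0]},
  ],
)

```text
clock: 10.9
tool_pos: [0.5318, 0.0419, 0.0751]
tcp_rot: [3.129, 0.265, -0.005]
force: [0.5, 1.0, 0.2]
grip_width: 0.551
```

```bash
python3 -c "
from h import *
to((533,42,180),(506.5,259,120),psi=7.85)"
```

```text
t 10.9 tcp [531.8  41.9  75.1] psi 9.69 tilt deg 0.19 F [0.5 1.  0.2] w 0.551
 rotz tool deg 1.84
 -> [533.  42. 180.] tool-shift mm [ 1.200e+00  1.000e-01 -1.049e+02]
 -> [506.5 259.  120. ] tool-shift mm [   3.4 -218.6   60. ]
```

Emit:
send_rows(
  moves=[
    {"grip": 0.1, "linear": [0.001, 0, -0.035], "rot": [0, 0, 1.8]},
    {"grip": 0.1, "linear": [0, 0, -0.035], "rot": [0, 0, 0]},
    {"grip": 0.1, "linear": [0, -0.03, 0], "rot": [0, 0, 0]},
    {"grip": 0.1, "linear": [0.003, -0.04, 0], "rot": [0, 0, 0]},
    {"grip": 0.1, "linear": [0, -0.045, 0], "rot": [0, 0, 0]},
    {"grip": 0.1, "linear": [0, -0.045, 0], "rot": [0, 0, 0]},
    {"grip": 0.1, "linear": [0, -0.04, 0], "rot": [0, 0, 0]},
    {"grip": 0.1, "linear": [0, -0.019, 0], "rot": [0, 0, 0]},
  ],
)

```text
clock: 11.7
tool_pos: [0.5061, 0.2625, 0.146]
tcp_rot: [-3.134, -0.22, -0.001]
force: [0.5, 0.2, 0.6]
grip_width: 0.551
```

```bash
python3 -c "
from h import *
from plant import arm
to((506.5,259,60),psi=7.85)
d={}
for n in ('scene','top'):
    d[n]=arm.snapshot(n)
pickle.dump(d,open('d5.pkl','wb'))
a=d['top']['frame'][190:310,260:380];b=d['scene']['frame'][170:290,270:390]
cv2.imwrite('pics/p5.png',cv2.resize(np.hstack([a,b]),(800,400),interpolation=cv2.INTER_CUBIC))
"
```

```text
t 11.7 tcp [506.1 262.5 146. ] psi 8.03 tilt deg 0.03 F [0.5 0.2 0.6] w 0.551
 rotz tool deg 0.18
 -> [506.5 259.   60. ] tool-shift mm [-0.1  3.5 86. ]
```

View pics/p5.png

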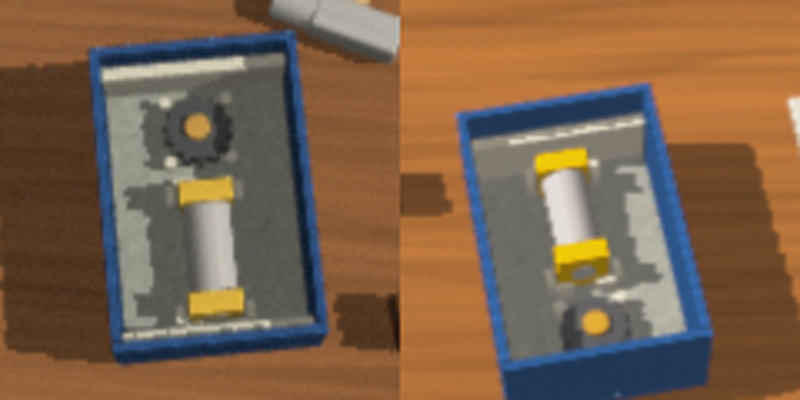

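Roll lies between its stops at top (323,265) / scene (328,233), with the gear in place. Numeric check while descending toward the grip.

Emit:
send_rows(
  moves=[
    {"grip": 0.1, "linear": [0, 0.0015, 0.02], "rot": [0, 0, 0]},
    {"grip": 0.1, "linear": [0, 0, 0.02], "rot": [0, 0, 0]},
    {"grip": 0.1, "linear": [0, 0, 0.02], "rot": [0, 0, 0]},
    {"grip": 0.1, "linear": [0, 0, 0.012], "rot": [0, 0, 0]},
    {"grip": 0.1, "linear": [0, 0, 0.006], "rot": [0, 0, 0]},
    {"grip": 0.1, "linear": [0, 0, 0], "rot": [0, 0, 0]},
    {"grip": 0.1, "linear": [0, 0, 0], "rot": [0, 0, 0]},
    {"grip": 0.1, "linear": [0, 0, 0], "rot": [0, 0, 0]},
  ],
)

```text
clock: 12.6
tool_pos: [0.5075, 0.2587, 0.0685]
tcp_rot: [-3.133, -0.216, -0.002]
force: [-0.2, -0.2, 0.8]
grip_width: 0.553
```

Run:
```python
from h import *
from plant import arm
d=pickle.load(open("d5.pkl","rb"))
a=np.radians(9.67);ex=np.array([np.cos(a),np.sin(a)]);ey=np.array([-ex[1],ex[0]])
C={"scene":(564.4,46.3),"top":(560.8,46.8)}
for n in d:
    cam=d[n];H,S,V=cv2.split(cv2.cvtColor(cam["frame"],cv2.COLOR_BGR2HSV))
    m=(H>18)&(H<33)&(S>150)&(V>190); m[:, :300]=0;m[:,360:]=0;m[:200]=0;m[290:]=0
    for s,c,l in blobs(m,40):
        r=rect(cam,l,.040); e=r[0]-C[n]
        print(n,s.tolist(),r,"in case",(e@ex).round(1),(e@ey).round(1))
to((506.5,259,19),psi=7.85)
d={}
for n in ('scene','top'):
    d[n]=arm.snapshot(n)
a=d['top']['frame'][215:335,160:280];b=d['scene']['frame'][160:280,360:480]
cv2.imwrite('pics/p6.png',cv2.resize(np.hstack([a,b]),(800,400),interpolation=cv2.INTER_CUBIC))
```

```text
scene [311, 214, 15, 8, 79] (array([500.1,  35.2]), array([35.4, 16.2]), -80.04) in case -65.3 -0.1
scene [316, 242, 17, 8, 85] (array([569. ,  47.3]), array([35.6, 15.7]), -78.27) in case 4.7 0.2
top [314, 243, 16, 8, 88] (array([565.7,  46.9]), array([34.1, 14.5]), -79.14) in case 4.8 -0.7
top [317, 277, 16, 7, 92] (array([496.6,  35.2]), array([33.7, 13.5]), -80.45) in case -65.2 -0.7
t 12.6 tcp [507.5 258.7  68.5] psi 7.89 tilt deg 0.1 F [-0.2 -0.2  0.8] w 0.553
 rotz tool deg 0.04
 -> [506.5 259.   19. ] tool-shift mm [-0.9 -0.5 49.5]
```

View pics/p6.png

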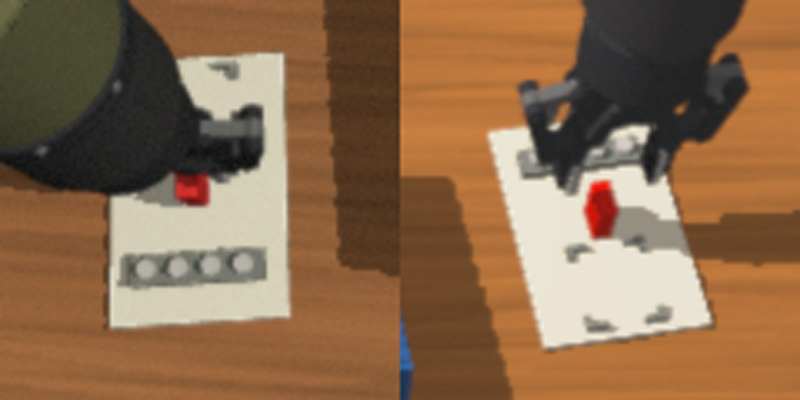

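Roll measures (-30.2, -0.3) in the case frame, so it is in its pocket. The jaws are centred on the red grip, so I'm going down to it.

Emit:
send_rows(
  moves=[
    {"grip": 0.1, "linear": [-0.0005, 0, 0.014], "rot": [0, 0, 0]},
    {"grip": 0.1, "linear": [0, 0, 0.015], "rot": [0, 0, 0]},
    {"grip": 0.1, "linear": [0, 0, 0.01], "rot": [0, 0, 0]},
    {"grip": 0.1, "linear": [0, 0, 0.006], "rot": [0, 0, 0]},
    {"grip": 0.1, "linear": [0, 0, 0.003], "rot": [0, 0, 0]},
    {"grip": 0.1, "linear": [0, 0, 0], "rot": [0, 0, 0]},
    {"grip": -0.3, "linear": [0, 0, 0], "rot": [0, 0, 0]},
    {"grip": -0.5, "linear": [0, 0, 0], "rot": [0, 0, 0]},
  ],
)

```text
clock: 13.5
tool_pos: [0.5068, 0.2586, 0.02]
tcp_rot: [-3.134, -0.216, -0.001]
force: [0.4, 0.0, 0.4]
grip_width: 0.251
```

Emit:
send_rows(
  moves=[
    {"grip": -0.6, "linear": [0, 0, 0], "rot": [0, 0, 0]},
    {"grip": -0.7, "linear": [0, 0, 0], "rot": [0, 0, 0]},
    {"grip": -1, "linear": [0, 0, 0], "rot": [0, 0, 0]},
    {"grip": -1, "linear": [0, 0, 0], "rot": [0, 0, 0]},
    {"grip": -1, "linear": [0, 0, 0], "rot": [0, 0, 0]},
    {"grip": -1, "linear": [0, 0, 0], "rot": [0, 0, 0]},
    {"grip": -1, "linear": [0, 0, 0], "rot": [0, 0, 0]},
    {"grip": -1, "linear": [0, 0, 0], "rot": [0, 0, 0]},
  ],
  force=90,
)

```text
clock: 14.3
tool_pos: [0.5068, 0.2587, 0.0201]
tcp_rot: [-3.134, -0.217, -0.002]
force: [-1.7, 0.2, 5.2]
grip_width: 0.145
```

```bash
python3 -c "
from h import *
to((506.5,259,140),(562.6,47,140),psi=9.65)"
```

```text
t 14.3 tcp [506.8 258.7  20.1] psi 7.91 tilt deg 0.07 F [-1.7  0.2  5.2] w 0.145
 rotz tool deg -1.74
 -> [506.5 259.  140. ] tool-shift mm [  -0.3   -0.4 -119.9]
 -> [562.6  47.  140. ] tool-shift mm [ 19.8 218.4   0. ]
```

Emit:
send_rows(
  moves=[
    {"grip": -1, "linear": [0, 0, -0.004], "rot": [0, 0, 0]},
    {"grip": -1, "linear": [0, 0, -0.01], "rot": [0, 0, 0]},
    {"grip": -1, "linear": [0, 0, -0.018], "rot": [0, 0, 0]},
    {"grip": -1, "linear": [0, 0, -0.024], "rot": [0, 0, 0]},
    {"grip": -1, "linear": [0, 0, -0.026], "rot": [0, 0, 0]},
    {"grip": -1, "linear": [0, 0, -0.024], "rot": [0, 0, -0.7]},
    {"grip": -1, "linear": [0, 0, -0.012], "rot": [0, 0, -1]},
    {"grip": -1, "linear": [0, 0, -0.002], "rot": [0, 0, 0]},
  ],
)

```text
clock: 15.1
tool_pos: [0.507, 0.2586, 0.1409]
tcp_rot: [-3.129, -0.263, -0.003]
force: [-0.6, -0.3, -2.1]
grip_width: 0.147
```

Emit:
send_rows(
  moves=[
    {"grip": -1, "linear": [0.002, 0.015, 0], "rot": [0, 0, 0]},
    {"grip": -1, "linear": [0.003, 0.03, 0], "rot": [0, 0, 0]},
    {"grip": -1, "linear": [0.003, 0.037, 0], "rot": [0, 0, 0]},
    {"grip": -1, "linear": [0.003, 0.037, 0], "rot": [0, 0, 0]},
    {"grip": -1, "linear": [0.003, 0.037, 0], "rot": [0, 0, 0]},
    {"grip": -1, "linear": [0.003, 0.032, 0], "rot": [0, 0, 0]},
    {"grip": -1, "linear": [0.002, 0.02, 0], "rot": [0, 0, 0]},
    {"grip": -1, "linear": [0.001, 0.01, 0], "rot": [0, 0, 0]},
  ],
)

```text
clock: 15.9
tool_pos: [0.5619, 0.0442, 0.1374]
tcp_rot: [3.13, 0.259, -0.005]
force: [-0.6, 0.6, -1.7]
grip_width: 0.146
```

Emit:
send_rows(
  moves=[
    {"grip": -1, "linear": [0, 0, 0], "rot": [0, 0, 0]},
    {"grip": -1, "linear": [0, 0, 0], "rot": [0, 0, 0]},
    {"grip": -1, "linear": [0, 0, 0], "rot": [0, 0, 0]},
    {"grip": -1, "linear": [0, 0, 0], "rot": [0, 0, 0]},
    {"grip": -1, "linear": [0, 0, 0], "rot": [0, 0, 0]},
    {"grip": -1, "linear": [0, 0, 0], "rot": [0, 0, 0]},
    {"grip": -1, "linear": [0, 0, 0], "rot": [0, 0, 0]},
    {"grip": -1, "linear": [0, 0, 0], "rot": [0, 0, 0]},
  ],
)

```text
clock: 16.7
tool_pos: [0.5625, 0.0468, 0.1394]
tcp_rot: [3.131, 0.263, 0.0]
force: [-0.6, -0.2, -1.7]
grip_width: 0.15
```

```bash
python3 -c "
from h import *
from plant import arm
to((562.6,47,140),psi=9.65)
d={}
for n in ('scene','top'):
    d[n]=arm.snapshot(n)
pickle.dump(d,open('d6.pkl','wb'))
a=d['top']['frame'][180:320,250:390];b=d['scene']['frame'][150:290,260:400]
cv2.imwrite('pics/p7.png',cv2.resize(np.hstack([a,b]),(800,400),interpolation=cv2.INTER_CUBIC))
"
```

```text
t 16.7 tcp [562.5  46.8 139.4] psi 9.59 tilt deg 0.01 F [-0.6 -0.2 -1.7] w 0.15
 rotz tool deg -0.06
 -> [562.6  47.  140. ] tool-shift mm [ 0.1 -0.2 -0.6]
```

View pics/p7.png

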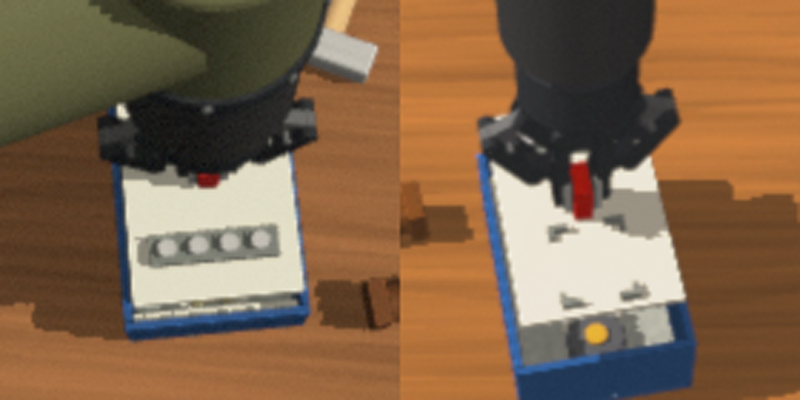

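```bash
cat > tray.py <<'E'
from h import *
def tray(f,ztop,ang=9.66):
    d=pickle.load(open(f,"rb"))
    C={"scene":np.array((564.4,46.3)),"top":np.array((560.8,46.8))}
    a=np.radians(ang);ex=np.array([np.cos(a),np.sin(a)]);ey=np.array([-ex[1],ex[0]])
    for n in d:
        cam=d[n];H,S,V=cv2.split(cv2.cvtColor(cam["frame"],cv2.COLOR_BGR2HSV))
        m=(S<55)&(V>165); m[:,:285]=0;m[:,375:]=0;m[:185]=0;m[300:]=0
        m=cv2.morphologyEx(m.astype(np.uint8),cv2.MORPH_OPEN,np.ones((3,3)))
        b=max(blobs(m),key=lambda q:q[0][4])
        v,u=np.nonzero(b[2]); W=np.array([onz(cam,x,y,ztop)[:2]*1000 for x,y in zip(u,v)])-C[n]
        X=W@ex;Y=W@ey
        print(n,b[0].tolist(),"X",X.min().round(1),X.max().round(1))
        # edges by bins
        def line(A,B,lo,hi,fn):
            q=[]
            for c in np.arange(lo,hi,4):
                k=(A>=c)&(A<c+4)
                if k.sum()>3:q.append((c+2,fn(B[k])))
            q=np.array(q); p=np.polyfit(q[:,0],q[:,1],1); r=q[:,1]-np.polyval(p,q[:,0]);k=abs(r)<2.5
            p=np.polyfit(q[k,0],q[k,1],1); return np.polyval(p,0).round(1),np.degrees(np.arctan(p[0])).round(2),int(k.sum())
        if n=="top":
            print(" near edge x(y=0), ang",line(Y,X,-45,45,np.min)); r=(-80,-25)
        else:
            print(" far edge x(y=0), ang",line(Y,X,-45,45,np.max)); r=(15,75)
        print(" left y",line(X,Y,*r,np.max)," right y",line(X,Y,*r,np.min))
E
python3 -c "
from tray import *
tray('d6.pkl',.1253)"
```

```text
scene [292, 209, 68, 55, 2040] X -40.4 85.0
 far edge x(y=0), ang (np.float64(84.2), np.float64(0.02), 23)
 left y (np.float64(10.5), np.float64(36.79), 3)  right y (np.float64(-56.0), np.float64(0.07), 15)
top [293, 235, 63, 52, 1981] X -85.3 3.3
 near edge x(y=0), ang (np.float64(-84.5), np.float64(-0.26), 23)
 left y (np.float64(53.0), np.float64(-0.32), 14)  right y (np.float64(-55.3), np.float64(0.11), 14)
```

Tray in the case frame is x ≈ 0, y ≈ -1.1 mm, and square to it. I'll correct y by +0.9 and lower to just above the rim.

Emit:
send_rows(
  moves=[
    {"grip": -1, "linear": [0, -0.0009, 0.006], "rot": [0, 0, 0]},
    {"grip": -1, "linear": [0, 0, 0.012], "rot": [0, 0, 0]},
    {"grip": -1, "linear": [0, 0, 0.012], "rot": [0, 0, 0]},
    {"grip": -1, "linear": [0, 0, 0.008], "rot": [0, 0, 0]},
    {"grip": -1, "linear": [0, 0, 0.003], "rot": [0, 0, 0]},
    {"grip": -1, "linear": [0, 0, 0], "rot": [0, 0, 0]},
    {"grip": -1, "linear": [0, 0, 0], "rot": [0, 0, 0]},
    {"grip": -1, "linear": [0, 0, 0], "rot": [0, 0, 0]},
  ],
)

```text
clock: 17.6
tool_pos: [0.5627, 0.0477, 0.099]
tcp_rot: [-3.131, -0.263, -0.002]
force: [-0.0, -0.5, -1.9]
grip_width: 0.145
```

```bash
python3 -c "
from tray import *
from plant import arm
s=arm.observe()
to((562.4,47.7,64),psi=9.65)
d={}
for n in ('scene','top'):
    d[n]=arm.snapshot(n)
pickle.dump(d,open('d7.pkl','wb'))
tray('d7.pkl',s['tool_pos'][2]-.0141)
a=d['top']['frame'][180:320,250:390];b=d['scene']['frame'][150:290,260:400]
cv2.imwrite('pics/p8.png',cv2.resize(np.hstack([a,b]),(800,400),interpolation=cv2.INTER_CUBIC))
"
```

```text
t 17.6 tcp [562.7  47.7  99. ] psi 9.59 tilt deg 0.06 F [-0.  -0.5 -1.9] w 0.145
 rotz tool deg -0.06
 -> [562.4  47.7  64. ] tool-shift mm [-0.3 -0.1 35. ]
scene [294, 220, 65, 53, 1913] X -40.1 85.3
 far edge x(y=0), ang (np.float64(84.6), np.float64(-0.2), 23)
 left y (np.float64(19.9), np.float64(30.61), 3)  right y (np.float64(-54.9), np.float64(-0.49), 15)
top [294, 240, 60, 51, 1831] X -87.4 3.5
 near edge x(y=0), ang (np.float64(-86.1), np.float64(-1.58), 23)Traceback (most recent call last):
  File "<string>", line 10, in <module>
    tray('d7.pkl',s['tool_pos'][2]-.0141)
    ~~~~^^^^^^^^^^^^^^^^^^^^^^^^^^^^^^^^^
  File "tray.py", line 26, in tray
    print(" left y",line(X,Y,*r,np.max)," right y",line(X,Y,*r,np.min))
                    ~~~~^^^^^^^^^^^^^^^
  File "tray.py", line 21, in line
    p=np.polyfit(q[k,0],q[k,1],1); return np.polyval(p,0).round(1),np.degrees(np.arctan(p[0])).round(2),int(k.sum())
    raise TypeError("expected non-empty vector for x")
TypeError: expected non-empty vector for x
```

The scene view gives far edge 85.4 and right edge -55.7, against 85.5 and -55.5 expected, so it is centred. The near-edge fit merged with the ledge and is ignored. Lowering into the case.

Emit:
send_rows(
  moves=[
    {"grip": -1, "linear": [0, 0, 0.004], "rot": [0, 0, 0]},
    {"grip": -1, "linear": [0, 0, 0.006], "rot": [0, 0, 0]},
    {"grip": -1, "linear": [0, 0, 0.006], "rot": [0, 0, 0]},
    {"grip": -1, "linear": [0, 0, 0.006], "rot": [0, 0, 0]},
    {"grip": -1, "linear": [0, 0, 0.004], "rot": [0, 0, 0]},
    {"grip": -1, "linear": [0, 0, 0.003], "rot": [0, 0, 0]},
    {"grip": -1, "linear": [0, 0, 0], "rot": [0, 0, 0]},
    {"grip": -1, "linear": [0, 0, 0], "rot": [0, 0, 0]},
  ],
)

```text
clock: 18.5
tool_pos: [0.5625, 0.0476, 0.0695]
tcp_rot: [3.13, 0.263, 0.0]
force: [0.1, -0.1, -1.9]
grip_width: 0.149
```

```bash
python3 -c "
from h import *
from plant import arm
to((562.4,47.7,64),psi=9.65)
d={}
for n in ('scene','top'):
    d[n]=arm.snapshot(n)
pickle.dump(d,open('d8.pkl','wb'))
a=d['top']['frame'][180:320,250:390];b=d['scene']['frame'][150:290,260:400]
cv2.imwrite('pics/p8.png',cv2.resize(np.hstack([a,b]),(800,400),interpolation=cv2.INTER_CUBIC))
"
```

```text
t 18.5 tcp [562.5  47.6  69.5] psi 9.59 tilt deg 0.02 F [ 0.1 -0.1 -1.9] w 0.149
 rotz tool deg -0.06
 -> [562.4  47.7  64. ] tool-shift mm [-0.1 -0.1  5.5]
```

View pics/p8.png

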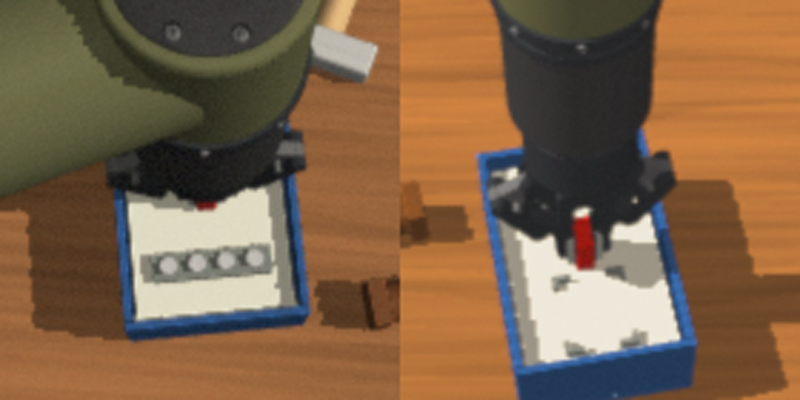

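The tray is inside the walls with no contact force. Setting it down.

Emit:
send_rows(
  moves=[
    {"grip": -1, "linear": [0, 0, 0.002], "rot": [0, 0, 0]},
    {"grip": -1, "linear": [0, 0, 0.002], "rot": [0, 0, 0]},
    {"grip": -1, "linear": [0, 0, 0.001], "rot": [0, 0, 0]},
    {"grip": -1, "linear": [0, 0, 0.001], "rot": [0, 0, 0]},
    {"grip": -1, "linear": [0, 0, 0], "rot": [0, 0, 0]},
    {"grip": -1, "linear": [0, 0, 0], "rot": [0, 0, 0]},
    {"grip": -1, "linear": [0, 0, 0], "rot": [0, 0, 0]},
    {"grip": -1, "linear": [0, 0, 0], "rot": [0, 0, 0]},
  ],
)

```text
clock: 19.4
tool_pos: [0.5625, 0.0475, 0.0641]
tcp_rot: [3.13, 0.263, 0.001]
force: [-4.2, -0.2, 5.4]
grip_width: 0.145
```

```bash
python3 -c "
from h import *
to((562.4,47.7,64),psi=9.65)"
```

```text
t 19.4 tcp [562.5  47.5  64.1] psi 9.6 tilt deg 0.04 F [-4.2 -0.2  5.4] w 0.145
 rotz tool deg -0.05
 -> [562.4  47.7  64. ] tool-shift mm [-0.1 -0.2  0.1]
```

On the ledges (5.4 N up at z 64.1). Releasing and lifting.

Emit:
send_rows(
  moves=[
    {"grip": -0.6, "linear": [0, 0, 0], "rot": [0, 0, 0]},
    {"grip": -0.4, "linear": [0, 0, 0], "rot": [0, 0, 0]},
    {"grip": -0.1, "linear": [0, 0, 0], "rot": [0, 0, 0]},
    {"grip": 0.1, "linear": [0, 0, 0], "rot": [0, 0, 0]},
    {"grip": 0.1, "linear": [0, 0, -0.015], "rot": [0, 0, 0]},
    {"grip": 0.1, "linear": [0, 0, -0.03], "rot": [0, 0, 0]},
    {"grip": 0.1, "linear": [0, 0, -0.04], "rot": [0, 0, 0]},
    {"grip": 0.3, "linear": [0, 0, -0.02], "rot": [0, 0, 0]},
  ],
)

```text
clock: 20.2
tool_pos: [0.5636, 0.0474, 0.1737]
tcp_rot: [3.131, 0.263, 0.009]
force: [0.7, 0.6, 0.4]
grip_width: 0.65
```

```bash
python3 -c "
from h import *
to((511.2,-357,120),(511.2,-357,60),psi=15.1)"
```

```text
t 20.2 tcp [563.6  47.4 173.7] psi 9.6 tilt deg 0.34 F [0.7 0.6 0.4] w 0.65
 rotz tool deg -5.5
 -> [ 511.2 -357.   120. ] tool-shift mm [-156.   376.8   53.7]
 -> [ 511.2 -357.    60. ] tool-shift mm [ 0.  0. 60.]
```

Emit:
send_rows(
  moves=[
    {"grip": 0.3, "linear": [-0.008, 0.018, 0], "rot": [0, 0, -5.5]},
    {"grip": 0.3, "linear": [-0.016, 0.038, 0], "rot": [0, 0, 0]},
    {"grip": 0.3, "linear": [-0.018, 0.043, 0], "rot": [0, 0, 0]},
    {"grip": 0.3, "linear": [-0.018, 0.043, 0], "rot": [0, 0, 0]},
    {"grip": 0.3, "linear": [-0.018, 0.043, 0], "rot": [0, 0, 0]},
    {"grip": 0.3, "linear": [-0.018, 0.043, 0], "rot": [0, 0, 0]},
    {"grip": 0.3, "linear": [-0.018, 0.043, 0], "rot": [0, 0, 0]},
    {"grip": 0.3, "linear": [-0.016, 0.04, 0], "rot": [0, 0, 0]},
  ],
)

```text
clock: 21.0
tool_pos: [0.5155, -0.2884, 0.17]
tcp_rot: [3.113, 0.412, 0.002]
force: [0.7, -0.0, 0.3]
grip_width: 0.649
```

Run:
```python
from h import *
from plant import arm
to((511.2,-357,65),psi=15.1)
d={}
for n in ('scene','top'):
    d[n]=arm.snapshot(n)
pickle.dump(d,open('d9.pkl','wb'))
a=d['top']['frame'][180:320,250:390];b=d['scene']['frame'][170:310,260:400]
cv2.imwrite('pics/p9.png',cv2.resize(np.hstack([a,b]),(800,400),interpolation=cv2.INTER_CUBIC))
```

```text
t 21.0 tcp [ 515.5 -288.4  170. ] psi 15.08 tilt deg 0.11 F [ 0.7 -0.   0.3] w 0.649
 rotz tool deg -0.02
 -> [ 511.2 -357.    65. ] tool-shift mm [-22.   65.1 105. ]
```

View pics/p9.png

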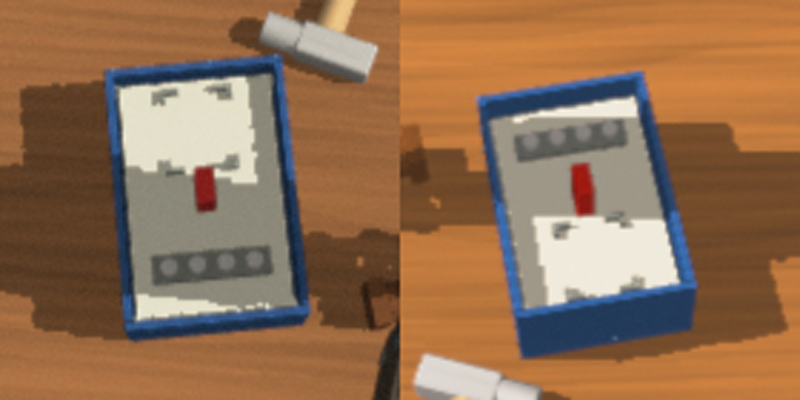

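Tray is seated flat in the case, with the recess at the far end around top (318,226). Moving over the bearing.

Emit:
send_rows(
  moves=[
    {"grip": 0.3, "linear": [-0.01, 0.03, 0.01], "rot": [0, 0, 0]},
    {"grip": 0.3, "linear": [-0.008, 0.023, 0.02], "rot": [0, 0, 0]},
    {"grip": 0.3, "linear": [-0.004, 0.011, 0.025], "rot": [0, 0, 0]},
    {"grip": 0.3, "linear": [0, 0, 0.025], "rot": [0, 0, 0]},
    {"grip": 0.3, "linear": [0, 0, 0.015], "rot": [0, 0, 0]},
    {"grip": 0.3, "linear": [0, 0, 0.01], "rot": [0, 0, 0]},
    {"grip": 0.3, "linear": [0, 0, 0], "rot": [0, 0, 0]},
    {"grip": 0.3, "linear": [0, 0, 0], "rot": [0, 0, 0]},
  ],
)

```text
clock: 21.9
tool_pos: [0.5121, -0.3537, 0.0648]
tcp_rot: [3.113, 0.414, 0.002]
force: [-0.0, -0.5, -0.0]
grip_width: 0.648
```

Run:
```python
from h import *
from plant import arm
to((511.2,-357,9),psi=15.1)
d={}
for n in ('scene','top'):
    d[n]=arm.snapshot(n)
pickle.dump(d,open('d10.pkl','wb'))
a=d['top']['frame'][220:360,440:580];b=d['scene']['frame'][150:290,80:220]
cv2.imwrite('pics/p10.png',cv2.resize(np.hstack([a,b]),(800,400),interpolation=cv2.INTER_CUBIC))
```

```text
t 21.9 tcp [ 512.1 -353.7   64.8] psi 15.13 tilt deg 0.11 F [-0.  -0.5 -0. ] w 0.648
 rotz tool deg 0.03
 -> [ 511.2 -357.     9. ] tool-shift mm [-1.7  2.9 55.8]
```

View pics/p10.png

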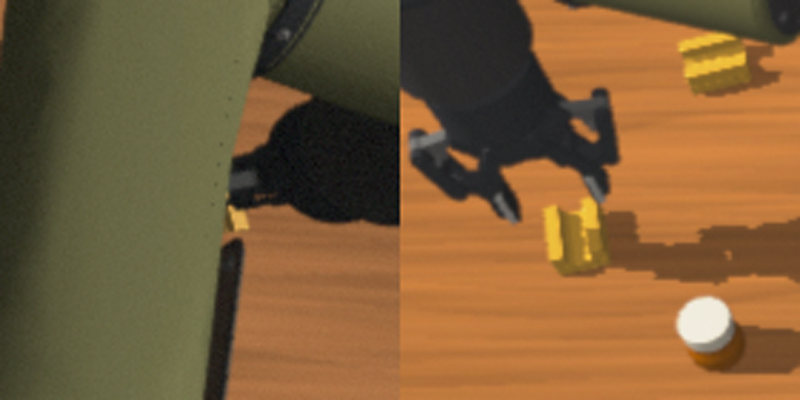

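Run:
```python
from h import *
d=pickle.load(open("d10.pkl","rb"))["scene"]
for u,v in ((120,226.5),(150,220)): print((onz(d,u,v,.061)*1000).round(1))
```

```text
[ 527.1 -383.5   61. ]
[ 512.1 -322.4   61. ]
```

Finger midpoint at y ≈ -353 agrees with the TCP. Nudging to the block's centre and going down.

Emit:
send_rows(
  moves=[
    {"grip": 0.3, "linear": [-0.0015, 0.003, 0.005], "rot": [0, 0, 0]},
    {"grip": 0.3, "linear": [0, 0, 0.013], "rot": [0, 0, 0]},
    {"grip": 0.3, "linear": [0, 0, 0.013], "rot": [0, 0, 0]},
    {"grip": 0.3, "linear": [0, 0, 0.012], "rot": [0, 0, 0]},
    {"grip": 0.3, "linear": [0, 0, 0.007], "rot": [0, 0, 0]},
    {"grip": 0.3, "linear": [0, 0, 0.004], "rot": [0, 0, 0]},
    {"grip": 0.3, "linear": [0, 0, 0.001], "rot": [0, 0, 0]},
    {"grip": 0.3, "linear": [0, 0, 0], "rot": [0, 0, 0]},
  ],
)

```text
clock: 22.8
tool_pos: [0.5109, -0.3571, 0.0086]
tcp_rot: [3.114, 0.413, 0.0]
force: [-0.0, 0.0, 0.0]
grip_width: 0.648
```

Run:
```python
from h import *
to((511.2,-357,9),psi=15.1)
```

```text
t 22.8 tcp [ 510.9 -357.1    8.6] psi 15.09 tilt deg 0.03 F [-0.  0.  0.] w 0.648
 rotz tool deg -0.01
 -> [ 511.2 -357.     9. ] tool-shift mm [ 0.3  0.  -0.4]
```

Emit:
send_rows(
  moves=[
    {"grip": 0.1, "linear": [0, 0, 0], "rot": [0, 0, 0]},
    {"grip": 0.0, "linear": [0, 0, 0], "rot": [0, 0, 0]},
    {"grip": -0.1, "linear": [0, 0, 0], "rot": [0, 0, 0]},
    {"grip": -0.4, "linear": [0, 0, 0], "rot": [0, 0, 0]},
    {"grip": -1, "linear": [0, 0, 0], "rot": [0, 0, 0]},
    {"grip": -1, "linear": [0, 0, 0], "rot": [0, 0, 0]},
    {"grip": -1, "linear": [0, 0, 0], "rot": [0, 0, 0]},
    {"grip": -1, "linear": [0, 0, 0], "rot": [0, 0, 0]},
  ],
  force=60,
)

```text
clock: 23.6
tool_pos: [0.5111, -0.3571, 0.0092]
tcp_rot: [3.114, 0.413, 0.002]
force: [-0.4, 1.8, 5.8]
grip_width: 0.454
```

Emit:
send_rows(
  moves=[
    {"grip": -1, "linear": [0, 0, -0.004], "rot": [0, 0, 0]},
    {"grip": -1, "linear": [0, 0, -0.01], "rot": [0, 0, 0]},
    {"grip": -1, "linear": [0, 0, -0.02], "rot": [0, 0, 0]},
    {"grip": -1, "linear": [0, 0, -0.03], "rot": [0, 0, 0]},
    {"grip": -1, "linear": [0, 0, -0.03], "rot": [0, 0, 0]},
    {"grip": -1, "linear": [0, 0, -0.03], "rot": [0, 0, 2.7]},
    {"grip": -1, "linear": [0, 0, -0.02], "rot": [0, 0, 2.7]},
    {"grip": -1, "linear": [0, 0, -0.006], "rot": [0, 0, 0]},
  ],
)

```text
clock: 24.4
tool_pos: [0.5114, -0.3575, 0.1615]
tcp_rot: [3.128, 0.264, 0.005]
force: [0.6, -0.7, -2.4]
grip_width: 0.456
```

Run:
```python
from h import *
from plant import arm
to((609.8,55.7,155),psi=9.65)
d={}
for n in ('scene','top'):
    d[n]=arm.snapshot(n)
a=d['top']['frame'][220:360,440:580];b=d['scene']['frame'][150:290,80:220]
cv2.imwrite('pics/p11.png',cv2.resize(np.hstack([a,b]),(800,400),interpolation=cv2.INTER_CUBIC))
```

```text
t 24.4 tcp [ 511.4 -357.5  161.5] psi 9.66 tilt deg 0.23 F [ 0.6 -0.7 -2.4] w 0.456
 rotz tool deg 0.01
 -> [609.8  55.7 155. ] tool-shift mm [ 166.3 -390.9    6.5]
```

View pics/p11.png

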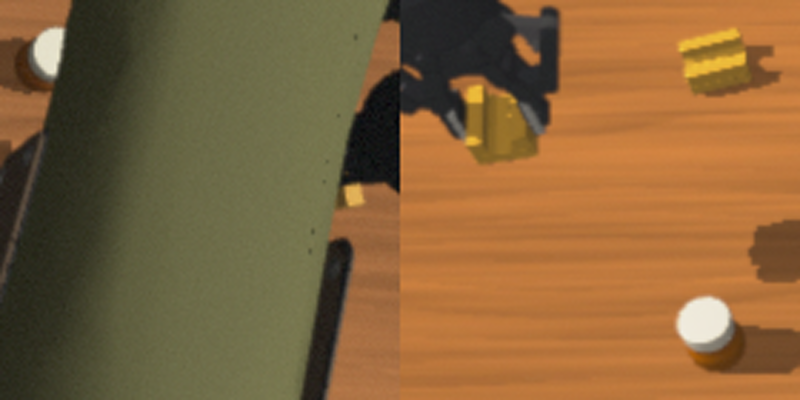

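Emit:
send_rows(
  moves=[
    {"grip": -1, "linear": [0.008, -0.018, 0], "rot": [0, 0, 0]},
    {"grip": -1, "linear": [0.015, -0.035, 0], "rot": [0, 0, 0]},
    {"grip": -1, "linear": [0.016, -0.038, 0], "rot": [0, 0, 0]},
    {"grip": -1, "linear": [0.016, -0.038, 0], "rot": [0, 0, 0]},
    {"grip": -1, "linear": [0.016, -0.038, 0], "rot": [0, 0, 0]},
    {"grip": -1, "linear": [0.016, -0.038, 0], "rot": [0, 0, 0]},
    {"grip": -1, "linear": [0.016, -0.038, 0], "rot": [0, 0, 0]},
    {"grip": -1, "linear": [0.016, -0.038, 0], "rot": [0, 0, 0]},
  ],
)

```text
clock: 25.3
tool_pos: [0.5799, -0.0582, 0.156]
tcp_rot: [-3.13, -0.267, 0.005]
force: [0.9, 0.4, -3.2]
grip_width: 0.452
```

Emit:
send_rows(
  moves=[
    {"grip": -1, "linear": [0.016, -0.038, 0], "rot": [0, 0, 0]},
    {"grip": -1, "linear": [0.016, -0.036, 0], "rot": [0, 0, 0]},
    {"grip": -1, "linear": [0.01, -0.025, 0], "rot": [0, 0, 0]},
    {"grip": -1, "linear": [0.005, -0.01, 0], "rot": [0, 0, 0]},
    {"grip": -1, "linear": [0, 0, 0], "rot": [0, 0, 0]},
    {"grip": -1, "linear": [0, 0, 0], "rot": [0, 0, 0]},
    {"grip": -1, "linear": [0, 0, 0], "rot": [0, 0, 0]},
    {"grip": -1, "linear": [0, 0, 0], "rot": [0, 0, 0]},
  ],
)

```text
clock: 26.1
tool_pos: [0.6086, 0.0544, 0.1583]
tcp_rot: [3.13, 0.263, -0.0]
force: [-0.2, -0.3, -1.9]
grip_width: 0.455
```

Run:
```python
from h import *
from plant import arm
to((609.8,55.7,110),psi=9.65)
d={}
for n in ('scene','top'):
    d[n]=arm.snapshot(n)
pickle.dump(d,open('d12.pkl','wb'))
a=d['top']['frame'][180:320,250:390];b=d['scene']['frame'][170:310,260:400]
cv2.imwrite('pics/p12.png',cv2.resize(np.hstack([a,b]),(800,400),interpolation=cv2.INTER_CUBIC))
# recess stops from d9
d=pickle.load(open('d9.pkl','rb'))
a=d['top']['frame'][195:245,290:350]; b=d['scene']['frame'][235:285,300:360]
cv2.imwrite('pics/p13.png',cv2.resize(np.hstack([a,b]),(796,332),interpolation=cv2.INTER_CUBIC))
```

```text
t 26.1 tcp [608.6  54.4 158.3] psi 9.62 tilt deg 0.01 F [-0.2 -0.3 -1.9] w 0.455
 rotz tool deg -0.03
 -> [609.8  55.7 110. ] tool-shift mm [ 1.5 -1.1 48.3]
```

View pics/p12.png

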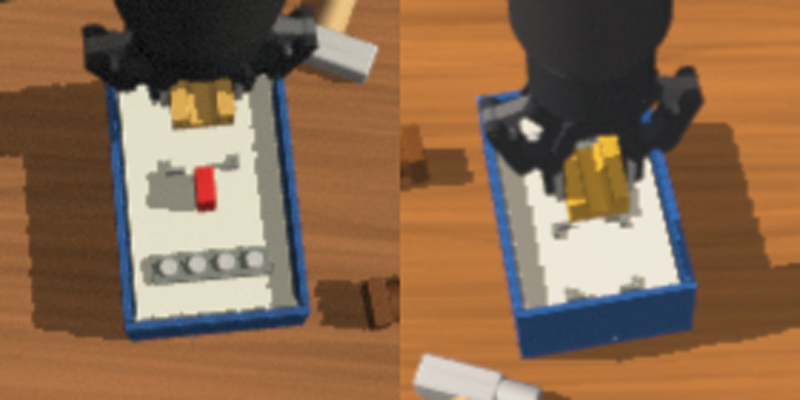

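View pics/p13.png

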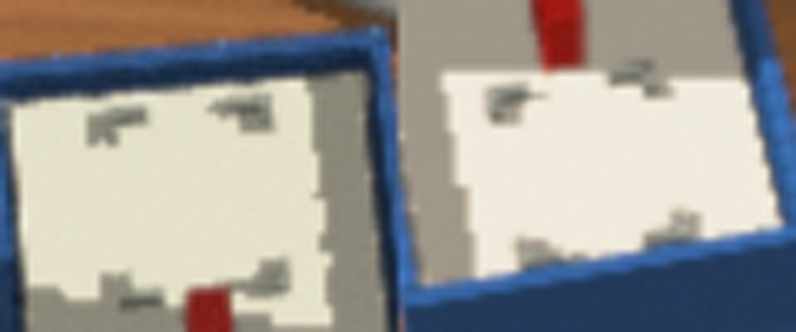

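Run:
```python
from h import *
d=pickle.load(open('d12.pkl','rb'))
a=d['top']['frame'][195:235,300:345]; b=d['scene']['frame'][210:255,310:350]
A=cv2.resize(a,(450,400),interpolation=cv2.INTER_CUBIC);B=cv2.resize(b,(355,400),interpolation=cv2.INTER_CUBIC)
cv2.imwrite('pics/p14.png',np.hstack([A,B]))
an=np.radians(9.66);ex=np.array([np.cos(an),np.sin(an)]);ey=np.array([-ex[1],ex[0]])
C={"scene":np.array((564.4,46.3)),"top":np.array((560.8,46.8))}
for n,u,v,z in (("top",318.4,225.2,.054),("scene",329.5,259.8,.054)):
    w=onz(d[n],u,v,z)[:2]*1000-C[n]; print(n,"recess in case",(w@ex).round(1),(w@ey).round(1))
```

```text
top recess in case 47.3 1.4
scene recess in case 49.2 3.6
```

View pics/p14.png

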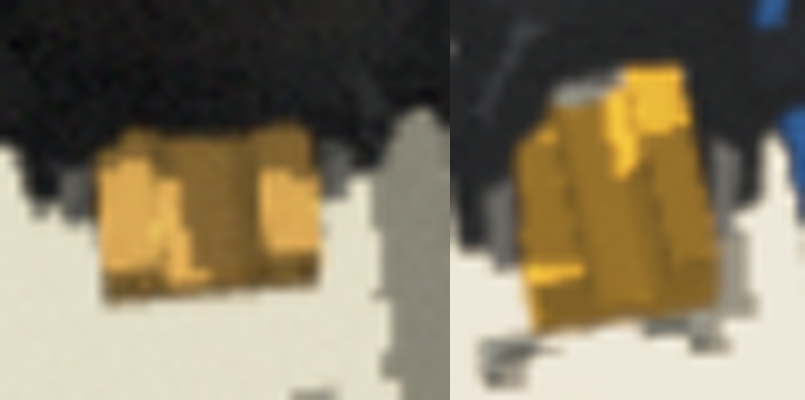

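```bash
cat > blk.py <<'E'
from h import *
an=np.radians(9.66);ex=np.array([np.cos(an),np.sin(an)]);ey=np.array([-ex[1],ex[0]])
C={"scene":np.array((564.4,46.3)),"top":np.array((560.8,46.8))}
d=pickle.load(open('d12.pkl','rb'))
def inc(n,u,v,z):
    w=onz(d[n],u,v,z)[:2]*1000-C[n]; return np.array([w@ex,w@ey]).round(1)
E
python3 - <<'E'
from blk import *
print("top near bottom L,R (want 48-25=23, +-20)",inc("top",310,224.7,.149),inc("top",331.3,223,.149))
print("scene far bottom L,R (want 73)",inc("scene",319.3,246.7,.149),inc("scene",339.7,243.9,.149))
# grip red in d9
d9=pickle.load(open('d9.pkl','rb'))
for n in d9:
    cam=d9[n];H,S,V=cv2.split(cv2.cvtColor(cam["frame"],cv2.COLOR_BGR2HSV))
    for th in (60,110,140):
        m=((H<6)|(H>174))&(S>150)&(V>th);m[:,:300]=0;m[:,350:]=0
        for s,c,l in blobs(m,15):
            r=rect(cam,l,.085);e=r[0]-C[n];print(n,th,s.tolist(),r,(e@ex).round(1),(e@ey).round(1))
E
```

```text
top near bottom L,R (want 48-25=23, +-20) [23.1 18.9] [ 22.7 -20.4]
scene far bottom L,R (want 73) [ 68.1 -19.2] [69.4 19.3]
scene 60 [320, 227, 8, 18, 114] (array([572.4,  46.8]), array([42.7, 16.3]), -0.6) 8.0 -0.8
scene 110 [320, 227, 8, 18, 114] (array([572.4,  46.8]), array([42.7, 16.3]), -0.6) 8.0 -0.8
scene 140 [320, 227, 8, 18, 71] (array([572.2,  47.5]), array([42.5, 14.7]), 6.35) 7.9 -0.1
top 60 [318, 239, 7, 15, 86] (array([556.7,  47.1]), array([30.2, 13.8]), 4.35) -4.0 1.0
top 110 [318, 239, 7, 12, 71] (array([559.7,  47.3]), array([24.2, 13.8]), 4.35) -1.0 0.7
```

The two views differ by 4 mm in x at this height, and a height error would explain it. Arm bookkeeping and the weighted views both put the block about 1.4 mm short in x and 0.7 mm off in y. I'll correct, go down to about 12 mm above the tray and re-measure there.

Emit:
send_rows(
  moves=[
    {"grip": -1, "linear": [0.0014, -0.0007, 0.01], "rot": [0, 0, 0]},
    {"grip": -1, "linear": [0, 0, 0.018], "rot": [0, 0, 0]},
    {"grip": -1, "linear": [0, 0, 0.02], "rot": [0, 0, 0]},
    {"grip": -1, "linear": [0, 0, 0.018], "rot": [0, 0, 0]},
    {"grip": -1, "linear": [0, 0, 0.013], "rot": [0, 0, 0]},
    {"grip": -1, "linear": [0, 0, 0.006], "rot": [0, 0, 0]},
    {"grip": -1, "linear": [0, 0, 0], "rot": [0, 0, 0]},
    {"grip": -1, "linear": [0, 0, 0], "rot": [0, 0, 0]},
  ],
)

```text
clock: 27.0
tool_pos: [0.6105, 0.0563, 0.0742]
tcp_rot: [3.13, 0.266, 0.002]
force: [1.2, 0.6, -2.3]
grip_width: 0.454
```

Run:
```python
from h import *
from plant import arm
to((609.8,55.7,60),psi=9.65)
print(arm.observe()["moment"])
d={}
for n in ('scene','top'):
    d[n]=arm.snapshot(n)
pickle.dump(d,open('d12.pkl','wb'))
a=d['top']['frame'][200:240,297:342]; b=d['scene']['frame'][230:275,310:350]
A=cv2.resize(a,(450,400),interpolation=cv2.INTER_CUBIC);B=cv2.resize(b,(355,400),interpolation=cv2.INTER_CUBIC)
cv2.imwrite('pics/p15.png',np.hstack([A,B]))
```

```text
t 27.0 tcp [610.5  56.3  74.2] psi 9.7 tilt deg 0.08 F [ 1.2  0.6 -2.3] w 0.454
 rotz tool deg 0.05
 -> [609.8  55.7  60. ] tool-shift mm [-0.8  0.5 14.2]
[0.04602168 0.00818164 0.00130546]
```

View pics/p15.png

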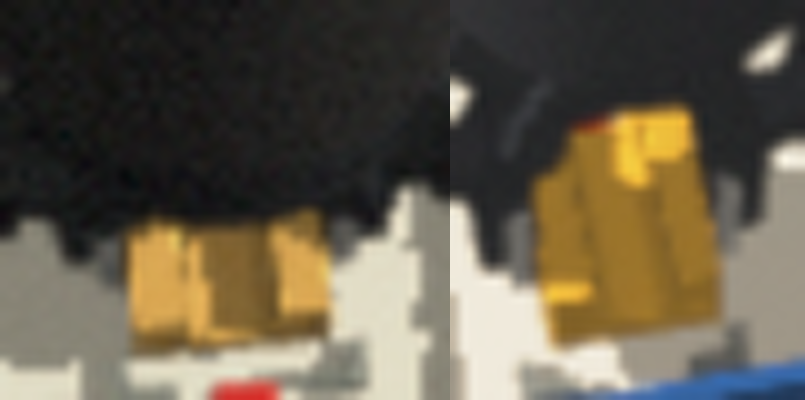

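Run:
```python
from blk import *
for z in (.065,.068):
    print("top near bottom L,R (want 23)",inc("top",309.7,234.7,z),inc("top",329.2,233.2,z))
    print("scene far bottom L,R (want 73)",inc("scene",321,268.6,z),inc("scene",339.9,265.3,z))
```

```text
top near bottom L,R (want 23) [26.  21.1] [ 25.5 -18.6]
scene far bottom L,R (want 73) [ 71.4 -17.9] [71.2 20.7]
top near bottom L,R (want 23) [25.2 21.1] [ 24.7 -18.4]
scene far bottom L,R (want 73) [ 72.9 -18.1] [72.7 20.4]
```

Block is at about (48.6, +1) in the case frame, with (48, 0) wanted. Small correction, then a gentle lowering.

Emit:
send_rows(
  moves=[
    {"grip": -1, "linear": [-0.0006, 0.0008, 0.001], "rot": [0, 0, 0]},
    {"grip": -1, "linear": [0, 0, 0.002], "rot": [0, 0, 0]},
    {"grip": -1, "linear": [0, 0, 0.003], "rot": [0, 0, 0]},
    {"grip": -1, "linear": [0, 0, 0.003], "rot": [0, 0, 0]},
    {"grip": -1, "linear": [0, 0, 0.001], "rot": [0, 0, 0]},
    {"grip": -1, "linear": [0, 0, 0], "rot": [0, 0, 0]},
    {"grip": -1, "linear": [0, 0, 0], "rot": [0, 0, 0]},
    {"grip": -1, "linear": [0, 0, 0], "rot": [0, 0, 0]},
  ],
)

```text
clock: 27.9
tool_pos: [0.6096, 0.0555, 0.0635]
tcp_rot: [3.13, 0.265, 0.0]
force: [-0.6, -0.1, -2.8]
grip_width: 0.454
```

Run:
```python
from h import *
from plant import arm
to((609.8,55.4,60),psi=9.65)
d={}
for n in ('scene','top'):
    d[n]=arm.snapshot(n)
pickle.dump(d,open('d12.pkl','wb'))
a=d['top']['frame'][200:240,297:342]; b=d['scene']['frame'][230:275,310:350]
A=cv2.resize(a,(450,400),interpolation=cv2.INTER_CUBIC);B=cv2.resize(b,(355,400),interpolation=cv2.INTER_CUBIC)
cv2.imwrite('pics/p16.png',np.hstack([A,B]))
```

```text
t 27.9 tcp [609.6  55.5  63.5] psi 9.69 tilt deg 0.01 F [-0.6 -0.1 -2.8] w 0.454
 rotz tool deg 0.04
 -> [609.8  55.4  60. ] tool-shift mm [0.2 0.1 3.5]
```

View pics/p16.png

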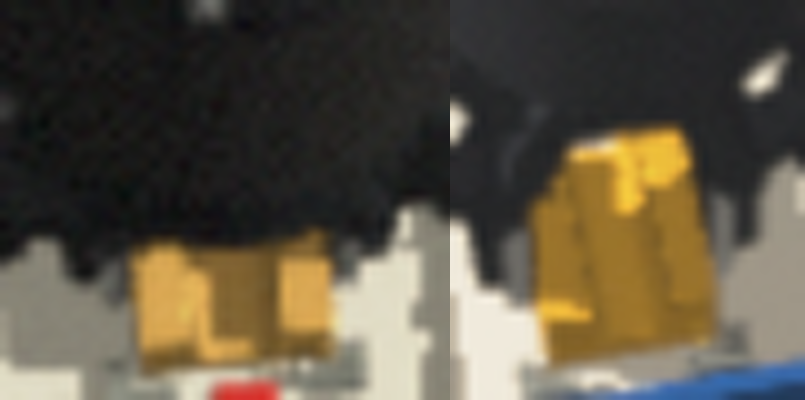

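The block's underside is already below the stop tops with no contact force, so it is inside the recess. Last millimetres now.

Emit:
send_rows(
  moves=[
    {"grip": -1, "linear": [0, 0, 0.001], "rot": [0, 0, 0]},
    {"grip": -1, "linear": [0, 0, 0.001], "rot": [0, 0, 0]},
    {"grip": -1, "linear": [0, 0, 0.001], "rot": [0, 0, 0]},
    {"grip": -1, "linear": [0, 0, 0.001], "rot": [0, 0, 0]},
    {"grip": -1, "linear": [0, 0, 0], "rot": [0, 0, 0]},
    {"grip": -1, "linear": [0, 0, 0], "rot": [0, 0, 0]},
    {"grip": -1, "linear": [0, 0, 0], "rot": [0, 0, 0]},
    {"grip": -1, "linear": [0, 0, 0], "rot": [0, 0, 0]},
  ],
)

```text
clock: 28.8
tool_pos: [0.6095, 0.0554, 0.0593]
tcp_rot: [3.13, 0.265, -0.0]
force: [0.4, -0.2, -1.9]
grip_width: 0.458
```

```bash
python3 -c "
from h import *
to((609.8,55.4,59),psi=9.65)"
```

```text
t 28.8 tcp [609.5  55.4  59.3] psi 9.69 tilt deg 0.01 F [ 0.4 -0.2 -1.9] w 0.458
 rotz tool deg 0.04
 -> [609.8  55.4  59. ] tool-shift mm [0.3 0.1 0.3]
```

Emit:
send_rows(
  moves=[
    {"grip": -1, "linear": [0, 0, 0.0005], "rot": [0, 0, 0]},
    {"grip": -1, "linear": [0, 0, 0.0005], "rot": [0, 0, 0]},
    {"grip": -1, "linear": [0, 0, 0], "rot": [0, 0, 0]},
    {"grip": -1, "linear": [0, 0, 0], "rot": [0, 0, 0]},
    {"grip": -1, "linear": [0, 0, 0], "rot": [0, 0, 0]},
    {"grip": -1, "linear": [0, 0, 0], "rot": [0, 0, 0]},
    {"grip": -1, "linear": [0, 0, 0], "rot": [0, 0, 0]},
    {"grip": -1, "linear": [0, 0, 0], "rot": [0, 0, 0]},
  ],
)

```text
clock: 29.6
tool_pos: [0.6097, 0.0554, 0.0592]
tcp_rot: [3.13, 0.266, 0.001]
force: [-4.4, 0.4, 5.5]
grip_width: 0.455
```

```bash
python3 -c "
from h import *
to((609.8,55.4,59),psi=9.65)"
```

```text
t 29.6 tcp [609.7  55.4  59.2] psi 9.7 tilt deg 0.04 F [-4.4  0.4  5.5] w 0.455
 rotz tool deg 0.05
 -> [609.8  55.4  59. ] tool-shift mm [0.1 0.  0.2]
```

Contact (5.5 N up at z 59.2). Opening and lifting.

Emit:
send_rows(
  moves=[
    {"grip": 0.0, "linear": [0, 0, 0], "rot": [0, 0, 0]},
    {"grip": 0.1, "linear": [0, 0, 0], "rot": [0, 0, 0]},
    {"grip": 0.25, "linear": [0, 0, 0], "rot": [0, 0, 0]},
    {"grip": 0.25, "linear": [0, 0, 0], "rot": [0, 0, 0]},
    {"grip": 0.25, "linear": [0, 0, -0.01], "rot": [0, 0, 0]},
    {"grip": 0.25, "linear": [0, 0, -0.03], "rot": [0, 0, 0]},
    {"grip": 0.25, "linear": [0, 0, -0.04], "rot": [0, 0, 0]},
    {"grip": 0.25, "linear": [0, 0, -0.04], "rot": [0, 0, 0]},
  ],
)

```text
clock: 30.4
tool_pos: [0.6093, 0.0552, 0.1803]
tcp_rot: [3.13, 0.265, 0.0]
force: [1.2, 0.2, 0.7]
grip_width: 0.624
```

Emit:
send_rows(
  moves=[
    {"grip": 0.25, "linear": [-0.01, 0.02, -0.01], "rot": [0, 0, 0]},
    {"grip": 0.25, "linear": [-0.01, 0.035, 0], "rot": [0, 0, 0]},
    {"grip": 0.25, "linear": [-0.01, 0.04, 0], "rot": [0, 0, 0]},
    {"grip": 0.25, "linear": [-0.01, 0.04, 0], "rot": [0, 0, 0]},
    {"grip": 0.25, "linear": [-0.01, 0.04, 0], "rot": [0, 0, 0]},
    {"grip": 0.25, "linear": [-0.01, 0.04, 0], "rot": [0, 0, 0]},
    {"grip": 0.25, "linear": [0, 0.02, 0], "rot": [0, 0, 0]},
    {"grip": 0.25, "linear": [0, 0, 0], "rot": [0, 0, 0]},
  ],
)

```text
clock: 31.2
tool_pos: [0.5894, -0.1891, 0.1886]
tcp_rot: [3.13, 0.26, -0.0]
force: [-0.2, 0.1, 0.6]
grip_width: 0.627
```

Run:
```python
from blk import *
from plant import arm
to((609.8,55.4,160))
d={}
for n in ('scene','top'):
    d[n]=arm.snapshot(n)
pickle.dump(d,open('d20.pkl','wb'))
a=d['top']['frame'][180:320,250:390];b=d['scene']['frame'][170:310,260:400]
cv2.imwrite('pics/p20.png',cv2.resize(np.hstack([a,b]),(800,400),interpolation=cv2.INTER_CUBIC))
cv2.imwrite('pics/p21.png',d['scene']['frame'])
for n in d:
    cam=d[n];H,S,V=cv2.split(cv2.cvtColor(cam["frame"],cv2.COLOR_BGR2HSV))
    for th in (90,150,190):
        m=(H>14)&(H<33)&(S>130)&(V>th); m[:,:300]=0;m[:,350:]=0;m[:200]=0;m[290:]=0
        for s,c,l in blobs(m,12):
            r=rect(cam,l,.074);e=r[0]-C[n];print(n,th,s.tolist(),r,"in case",(e@ex).round(1),(e@ey).round(1))
```

```text
t 31.2 tcp [ 589.4 -189.1  188.6] psi 9.48 tilt deg 0.03 F [-0.2  0.1  0.6] w 0.627
 rotz tool deg 0.0
 -> [609.8  55.4 160. ] tool-shift mm [  60.4 -237.8   28.6]
scene 90 [317, 244, 23, 28, 472] (array([617.2,  54.9]), array([61.2, 41.8]), 8.34) in case 53.5 -0.4
scene 150 [331, 244, 8, 21, 87] (array([609.3,  69.1]), array([50., 11.]), 9.73) in case 48.1 14.9
scene 150 [317, 246, 9, 22, 95] (array([614.5,  41.1]), array([50.7, 13.1]), 7.4) in case 48.5 -13.5
scene 150 [324, 248, 9, 21, 98] (array([618.5,  55.2]), array([50.4, 11.5]), 10.16) in case 54.8 -0.3
top 90 [309, 212, 5, 26, 80] (array([602.3,  69.4]), array([54.7,  9.3]), 8.9) in case 44.7 15.3
```

View pics/p20.png

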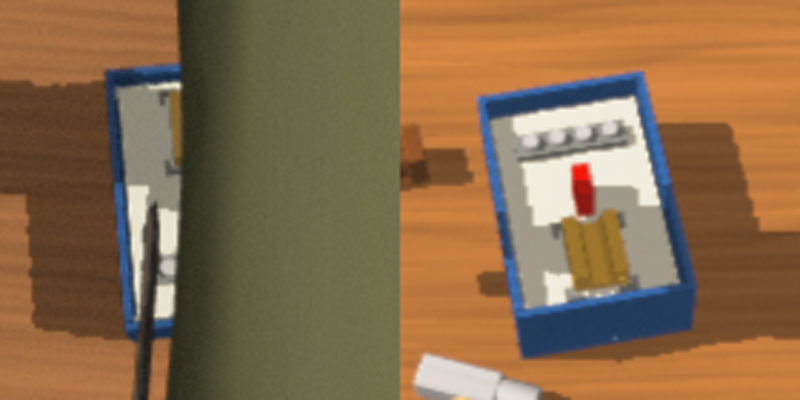

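View pics/p21.png

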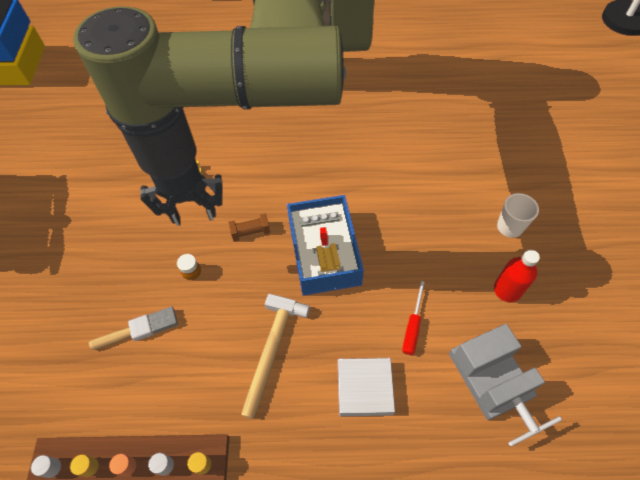

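The scene view puts the block's lips at centre (48.3, 0.7), between the stops and level; bystanders haven't moved. I'll move the arm clear for one top-view check.

Emit:
send_rows(
  moves=[
    {"grip": 0.25, "linear": [0, 0.02, 0], "rot": [0, 0, 0]},
    {"grip": 0.25, "linear": [0, 0.03, 0], "rot": [0, 0, 0]},
    {"grip": 0.25, "linear": [-0.01, 0.03, 0], "rot": [0, 0, 0]},
    {"grip": 0.25, "linear": [-0.01, 0.03, 0], "rot": [0, 0, 0]},
    {"grip": 0.25, "linear": [-0.01, 0.02, 0], "rot": [0, 0, 0]},
    {"grip": 0.25, "linear": [0, 0.01, 0], "rot": [0, 0, 0]},
    {"grip": 0.25, "linear": [0, 0, 0], "rot": [0, 0, 0]},
    {"grip": 0.25, "linear": [0, 0, 0], "rot": [0, 0, 0]},
  ],
)

```text
clock: 32.1
tool_pos: [0.5844, -0.3282, 0.1883]
tcp_rot: [-3.13, -0.267, -0.0]
force: [0.6, 0.3, -0.7]
grip_width: 0.628
```

Run:
```python
from blk import *
from plant import arm
to((609.8,55.4,160))
cam=arm.snapshot("top")
cv2.imwrite('pics/p22.png',cv2.resize(cam['frame'][190:310,265:385],(720,720)[:2] and (600,600),interpolation=cv2.INTER_CUBIC))
H,S,V=cv2.split(cv2.cvtColor(cam["frame"],cv2.COLOR_BGR2HSV))
m=(H>14)&(H<33)&(S>120)&(V>80); m[:,:300]=0;m[:,350:]=0;m[:200]=0;m[290:]=0
for s,c,l in blobs(m,12):
    r=rect(cam,l,.074);e=r[0]-C["top"];print(s.tolist(),r,"in case",(e@ex).round(1),(e@ey).round(1))
```

```text
t 32.1 tcp [ 584.4 -328.2  188.3] psi 9.75 tilt deg 0.01 F [ 0.6  0.3 -0.7] w 0.628
 rotz tool deg 0.0
 -> [609.8  55.4 160. ] tool-shift mm [  90.  -373.7   28.3]
[309, 211, 21, 27, 468] (array([605. ,  54.3]), array([54.9, 40.5]), 9.55) in case 44.8 -0.0
```

View pics/p22.png

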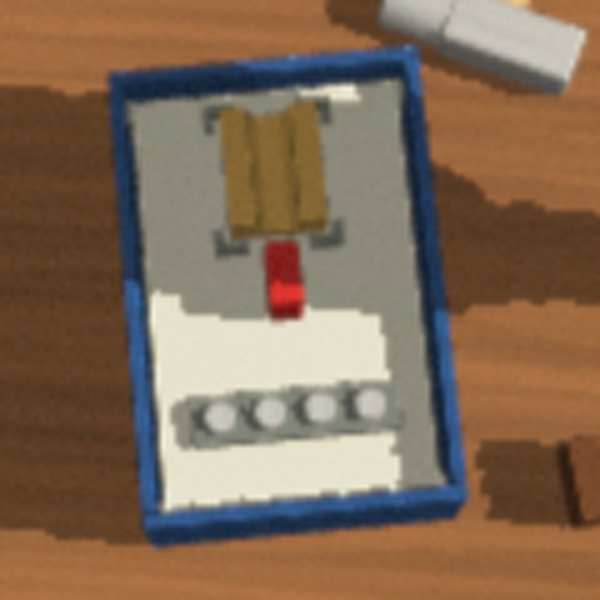

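The block sits between all four stops, square to the tray (9.55° against the case's 9.66°), y 0.0. The 54.9 mm length includes the near end face, so the centre is at x ≈ 47.3. Handing in.

```bash
python3 -c "
from plant import arm
print(arm.hand_in())"
```

```text
the job is handed in; nothing more can be done
None
```

The case is packed and the job handed in at about 32 s of the 69 s allowed. The hand-in gave no verdict.

I set the roll down in its pocket, put the divider on the ledges with its red grip up, and placed the right-most brass block channel up in the recess. I lowered each one until the wrist force showed contact before letting go.

Positions below are in the case frame, from the last checks:

| Item | Measured (mm) | Wanted (mm) | Note |
|---|---|---|---|
| Roll | (-30.2, -0.3) | (-30, 0) | measured before the divider covered it |
| Divider | about (0, 0) | (0, 0) | measured while still held; looked flat on the ledges after release |
| Block | (48.3, 0.7) scene view; about (47.3, 0) top view | (48, 0) | between all four stops |

The gear was in its pocket when last seen, before the divider covered it. The bystanders looked unmoved in the last full picture.

- **Camera disagreement:** the two cameras differed by about 4 mm in x throughout. I dealt with it by measuring everything relative to the case within each view.
- **Block in the air:** the views also differed by about 4 mm on the held block. A height error would explain it, and I corrected by measuring again just above the tray.
- **Failed edge fit:** one fit of the tray's near edge picked up the ledge instead, so I ignored it.

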